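# Pack the battery hold-down kit in layers from the turntable

## Robot

A 7-joint arm with a two-finger parallel gripper is mounted at the origin on the work surface. World frame = base frame: x ahead of the robot, y to its left, z up, the work surface at z = 0. Lengths are in m, angles in rad, forces in N, time in s.
With the tool pointing down it reaches from about 0.4 to 0.85 m from the base axis. Payload 10.4 kg.
Tool frame: the origin (TCP) lies midway between the tips of the shut fingers; the grasp point (between the pads) lies 19 mm behind it; z points along the fingers, y is the line along which they close (so a half turn about z gives the same grasp; the last joint's range is limited). The gripper opens to 87 mm and grips with 3 to 60 N. Pads are 19 mm wide; open, the fingers measure 117 mm over their backs; the gripper's body (75 mm by 190 mm) begins 51 mm behind the grasp point.
Start: joints at [1.235, 0.332, -0.065, 1.46, 0.022, 1.35, -0.088], TCP at [0.192, -0.595, 0.223] pointing down, gripper open.
Joint ranges: [-2.6, 2.6], [-0.5, 2.12], [-1.47, 1.34], [0.16, 2.42], [-1.27, 4.41], [0.06, 2.06], [-2.6, 2.6]. Speed limits (rad/s): [2.22, 2.22, 2.79, 2.79, 3.14, 3.14, 3.14].

## Interface

Orientations are given as a unit quaternion [x, y, z, w].
In Python, from bench import r gives the robot as it stands.
- The arm moves only by the tool carry_out, never from a script. Its argument "steps" is a list that holds one entry, the list of rows, each a list of 6 numbers: the shift along the tool's x, y, z in cm, then the turn, a rotation vector about the tool's x, y, z in rad. In form: [[[dx, dy, dz, wx, wy, wz], ...]]. A call has 1 to 20 rows; each row is the pose to reach, as a shift and turn from the pose commanded when the call began, along the tool's axes at that moment; what a row does not reach only later rows make up. A row lasts 1/12 s, in which the tool goes at most 41.7 mm and 7.16 degrees, less where a joint would pass 70% of its speed; a pose out of reach is approached as far as the arm can. A call with a gripper value outside its range is refused whole. "hand" is the closure, from -1 (fully open) to 1 (shut), set as the call begins (left out, the last holds). The fingers move at their own pace and stop on an object; "squeeze" is the grip in N (left out, the last holds). Time passes only in rows, so rows that repeat a pose let the fingers close. It gives the time, the measured TCP pose, the force, the opening and the grip force at its end, in the units of the state.
- r.read_state(): the state, without advancing time (a new reading comes with each control period).
- r.camera(name): name is "scene" or "side" or "wrist"; returns the picture (400x640x3 uint8, red, green, blue); there is no depth.
- r.camera_params(name): a dict with "fx", "fy", "cx", "cy" (pixels), "view" (4x4, takes a point from world to camera coordinates). Camera axes: x right, y up, looking along -z (the intrinsics and any distortion apply to the point x, -y, -z); pixel columns grow to the right and rows downward; lengths in m; the calibration is good to about 2 mm. A picture is of the moment at which its call begins: read the wrist's pose just before it. camera_params takes no time and is no camera call; for the wrist camera it gives the pose at the moment of the call.
- r.close_job(): hands the job in; it is judged then, once.
The state is a dict: "time": time; "joint_positions": joint angles; "joint_vel": joint speeds; "joint_torque": joint torques, N m; "ee_pos": TCP position; "eef_rot": TCP orientation; "ft_force": force on the tool from outside, world axes, zero at the start; "torque": the same for the moment, N m; "width": finger opening in m; "grip_force": force on a finger pad.
Only numpy, scipy, OpenCV 4.12 (cv2) and the standard library are available. Lean on these libraries where they do the work, as an engineer would, in place of code of your own. Each camera call takes 0.05 s, during which the arm holds its last target. There are 200 camera calls.

## Task

Pack the kit box with the parts on the free-spinning turntable: first lay all the black hold-down nuts on the floor of the box in one layer, then fit the divider plate over them, tab up and flat on its ledges. Then lay all the copper lugs flat on the divider without stacking them (either face up), all with their tongues pointing to the end of the box with the pull handle. Leave the boot and the brass post where they are.

Things in the scene. Friction and masses are not known exactly. Their poses are not given: they have to be found in the camera images.
- turntable: Aluminium turntable, 270 mm across, standing on the counter; origin on the counter at its centre, z up. Its disc spins freely on the vertical axis at a light touch and coasts to rest in a few seconds. Top of the disc 24 mm above the counter, with a rim 4 mm wide that stands 4 mm higher. The nuts and lugs start on it.
- kit_box: Grey open kit box, fixed, outside 190 (its x) x 150 (its y) mm, walls 5 mm, rim 53 mm above the counter. Origin: centre of its underside on the counter, z up. Inner floor 5 mm above the counter, 180 x 140 mm. Along the two short (x) ends inside runs a black ledge 8 mm wide, top 41 mm above the counter, on which the divider rests. A steel pull handle stands out 30 mm from the +x end.
- box_handle (a point): Middle of the kit box's steel pull handle bar (70 mm wide, 8 mm thick), on the box's +x side, 120 mm from the box's centre and 40 mm up.
- divider_tab (a point): Loose aluminium divider plate 173 (x) x 133 (y) x 4 mm, 0.2 kg, lying on the counter, with a black upright lift tab in the middle, 40 mm along x, 10 mm thick along y, 28 mm high above the plate. This point is the centre of the tab, 18 mm above the plate's underside. z up. It fits the box either way round, with 3.5 mm to spare on each side, and its top then lies 45 mm above the counter, this point 59 mm.
- nut1_c (a point): Black steel hexagonal hold-down nut, 30 mm across flats, 24 mm high, about 0.1 kg. This point is its centre, 12 mm above its underside; z is the nut's axis (up as it starts), the flats face along y and every 60 degrees from it. May be absent.
- nut2_c (a point): Black steel hexagonal hold-down nut, 30 mm across flats, 24 mm high, about 0.1 kg. This point is its centre, 12 mm above its underside; z is the nut's axis (up as it starts), the flats face along y and every 60 degrees from it. May be absent.
- nut3_c (a point): Black steel hexagonal hold-down nut, 30 mm across flats, 24 mm high, about 0.1 kg. This point is its centre, 12 mm above its underside; z is the nut's axis (up as it starts), the flats face along y and every 60 degrees from it. May be absent.
- nut4_c (a point): Black steel hexagonal hold-down nut, 30 mm across flats, 24 mm high, about 0.1 kg. This point is its centre, 12 mm above its underside; z is the nut's axis (up as it starts), the flats face along y and every 60 degrees from it. May be absent.
- lug1_c (a point): Copper cable lug 60 mm long, about 0.09 kg: a block-shaped barrel 32 long x 22 x 22 mm and a flat tongue 28 long x 22 wide x 6 mm thick with a bolt hole, level with the barrel's underside. x points from the barrel to the tongue, y across, z up as it starts. This point is the centre of the barrel, 16 mm from the barrel's end and 44 mm from the tongue's tip. May be absent.
- lug2_c (a point): Copper cable lug 60 mm long, about 0.09 kg: a block-shaped barrel 32 long x 22 x 22 mm and a flat tongue 28 long x 22 wide x 6 mm thick with a bolt hole, level with the barrel's underside. x points from the barrel to the tongue, y across, z up as it starts. This point is the centre of the barrel, 16 mm from the barrel's end and 44 mm from the tongue's tip. May be absent.
- lug3_c (a point): Copper cable lug 60 mm long, about 0.09 kg: a block-shaped barrel 32 long x 22 x 22 mm and a flat tongue 28 long x 22 wide x 6 mm thick with a bolt hole, level with the barrel's underside. x points from the barrel to the tongue, y across, z up as it starts. This point is the centre of the barrel, 16 mm from the barrel's end and 44 mm from the tongue's tip. May be absent.
- boot: Red silicone terminal boot, 36 mm across, 30 mm high, a bystander on the counter; origin under its centre.
- post: Brass top post, 28 mm across, 26 mm high, a bystander on the counter; origin under its centre.
Mind the look-alikes: they are no part of the job. What is shaped like the part that bears divider_tab but green or purple is not meant.

How it is judged:
On the way, in this order (a step that is already met when the one before it is completed fails the run):
1. all the nuts lie on the floor of the box (x of nut1_c in the frame of kit_box between -0.085 and 0.085 m and y of nut1_c in the frame of kit_box between -0.07 and 0.07 m and z of nut1_c in the frame of kit_box between 0.005 and 0.028 m and x of nut2_c in the frame of kit_box between -0.085 and 0.085 m and y of nut2_c in the frame of kit_box between -0.07 and 0.07 m and z of nut2_c in the frame of kit_box between 0.005 and 0.028 m and x of nut3_c in the frame of kit_box between -0.085 and 0.085 m and y of nut3_c in the frame of kit_box between -0.07 and 0.07 m and z of nut3_c in the frame of kit_box between 0.005 and 0.028 m and x of nut4_c in the frame of kit_box between -0.085 and 0.085 m and y of nut4_c in the frame of kit_box between -0.07 and 0.07 m and z of nut4_c in the frame of kit_box between 0.005 and 0.028 m), for 0.2 s.
2. the divider lies on its ledges above them (x of divider_tab in the frame of kit_box between -0.007 and 0.007 m and y of divider_tab in the frame of kit_box between -0.007 and 0.007 m and z of divider_tab in the frame of kit_box between 0.054 and 0.063 m and angle between divider_tab's own z axis and vertical below 0.06 rad), for 0.2 s.
At the end, for the whole second after the job is handed in: Nuts on box floor (centre below 28 mm); divider seated (centred within 7 mm, tilt under 0.06 rad); lugs level on it in one layer (barrel centre 51 to 61 mm up, level within 0.15), along the box within 0.35 rad, tongues to the handle; boot and post moved under 40 mm (all of step 1 and all of step 2 and x of lug1_c in the frame of kit_box between -0.09 and 0.09 m and y of lug1_c in the frame of kit_box between -0.07 and 0.07 m and z of lug1_c in the frame of kit_box between 0.051 and 0.061 m and angle between lug1_c's own x axis and vertical between 1.42 and 1.72 rad and angle between the x axis of each of lug1_c, lug2_c, lug3_c and the x axis of kit_box, either way round below 0.35 rad and x of box_handle in the frame of lug1_c above 0 m and x of lug2_c in the frame of kit_box between -0.09 and 0.09 m and y of lug2_c in the frame of kit_box between -0.07 and 0.07 m and z of lug2_c in the frame of kit_box between 0.051 and 0.061 m and angle between lug2_c's own x axis and vertical between 1.42 and 1.72 rad and x of box_handle in the frame of lug2_c above 0 m and x of lug3_c in the frame of kit_box between -0.09 and 0.09 m and y of lug3_c in the frame of kit_box between -0.07 and 0.07 m and z of lug3_c in the frame of kit_box between 0.051 and 0.061 m and angle between lug3_c's own x axis and vertical between 1.42 and 1.72 rad and x of box_handle in the frame of lug3_c above 0 m and distance of each of boot, post from where it was at the start of the episode below 0.04 m); the robot touches nothing.
Of nut1, nut2, nut3, nut4 only 3 to 4 are there at a start; the rules pass over those that are not, and their reading is None.
Of lug1, lug2, lug3 only 2 to 3 are there at a start; the rules pass over those that are not, and their reading is None.
At some moment in a run one of nut1, nut2, nut3, nut4 may be knocked a few centimetres aside while the robot is not near it.
Once in a run the grip may slacken for a moment while it holds something.
It also fails if it takes over 210 s, if anything falls off the work surface, if the arm or the gripper's body presses on something with over 40 N, if the wrist force passes 120 N, or if a joint passes its speed limit or range.

## Working session

There is one attempt and no reset: what is moved stays moved. The work goes in short steps, Python scripts to look and compute and a tool call to move; the robot and the scene stay as the last step left them, time stands still between calls to the robot, and variables do not carry over. Pictures are saved under pics/ and viewed, at most 14 in all, crops included, and the job is handed in when it is done.

Besides the shell and the picture viewer there is one more tool, called after "Request:" by a JSON object that holds its "fn" and its "kwargs". carry_out: Moves the arm, as the interface text tells. Its arguments: {"type":"object","properties":{"steps":{"type":"array","items":{"type":"array","items":{"type":"array","items":{"type":"number"}}}},"hand":{"type":"number"},"squeeze":{"type":"number"}},"required":["steps"]}

```bash
ls; mkdir -p pics; python3 - <<'E'
from bench import r
import cv2
s=r.read_state();print(s)
for n in("scene","side"):
    cv2.imwrite(f"pics/{n}0.png",r.camera(n)[:,:,::-1]);p=r.camera_params(n);print(p)
E
```

```text
pics
{'time': 0.0, 'joint_positions': array([ 1.23537737,  0.33287672, -0.06468148,  1.46094486,  0.02160927,
        1.34989618, -0.08847931]), 'joint_vel': array([-3.36116182e-04,  2.02455562e-03, -7.07880255e-04, -5.04620750e-04,
       -5.21850280e-04,  4.28229220e-05,  3.43462899e-04]), 'joint_torque': array([ 2.92452651e-04, -6.23258686e+01,  2.48427055e-02, -3.89895165e+01,
       -6.13125809e-02,  3.98652290e-02,  1.53655933e-04]), 'ee_pos': array([ 0.19219989, -0.59430551,  0.22174918]), 'eef_rot': array([ 9.87790655e-01,  1.55785467e-01, -1.51354861e-04, -6.98512245e-04]), 'ft_force': array([0.12229224, 0.22592479, 0.50302776]), 'torque': array([-0.03834187,  0.04845483, -0.05144738]), 'grip_force': 0.0, 'width': 0.08681488103278613}
{'fx': 417.7590249049288, 'fy': 417.7590249049288, 'cx': 321.89780355553984, 'cy': 196.66431730302702, 'view': array([[-0.68986516,  0.72383082, -0.0124501 ,  0.27720064],
       [-0.55989343, -0.52256071,  0.64300051,  0.19861005],
       [ 0.45891765,  0.45055438,  0.76576455, -1.32282699],
       [ 0.        ,  0.        ,  0.        ,  1.        ]])}
{'fx': 362.9185154016609, 'fy': 362.9185154016609, 'cx': 322.7455984401828, 'cy': 200.9102265123995, 'view': array([[-0.71266575, -0.70120233,  0.02056294,  0.328599  ],
       [ 0.42473245, -0.40797593,  0.80818191, -0.24911409],
       [-0.55830985,  0.58469731,  0.58857385, -0.69165477],
       [ 0.        ,  0.        ,  0.        ,  1.        ]])}
```

View pics/scene0.png

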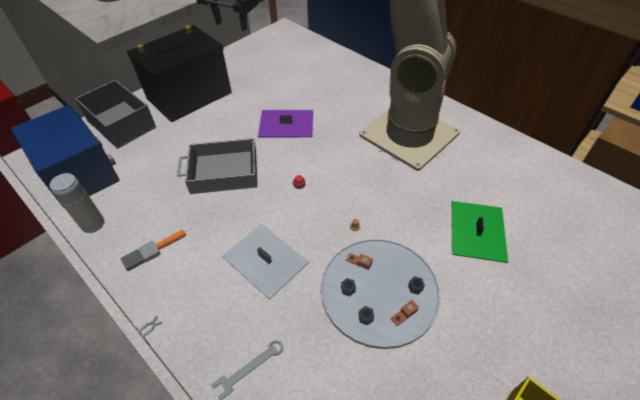

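View pics/side0.png

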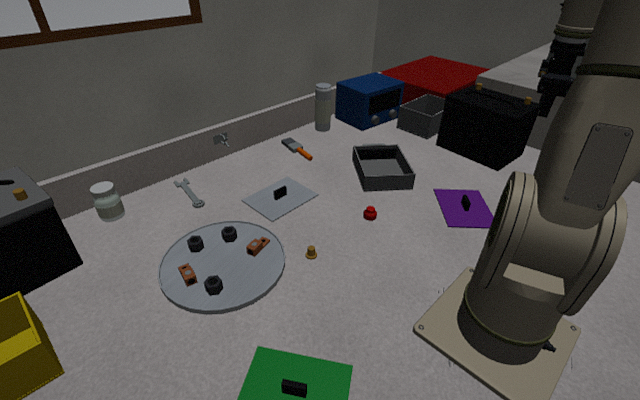

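Scene: three black nuts (348,287), (366,315), (416,285) and two lugs (360,261), (405,313) sit on the turntable. There are three tabbed plates: aluminium (265,260), purple (286,123) and green (479,231). The aluminium one is the divider. There are two boxes: the one at (222,165) has a handle at (182,167), while the one at (115,112) has none, so the first is the kit box. I'll confirm in an enlarged crop.

```bash
cat > h.py <<'E'
import numpy as np, cv2
from bench import r
from scipy.spatial.transform import Rotation as R
def px2w(p,px,z):
    V=p['view'];Ri=V[:3,:3].T;o=-Ri@V[:3,3]
    px=np.atleast_2d(px).astype(float)
    d=np.c_[(px[:,0]-p['cx'])/p['fx'],-(px[:,1]-p['cy'])/p['fy'],-np.ones(len(px))]@Ri.T
    return o+d*((z-o[2])/d[:,2])[:,None]
def w2px(p,w):
    c=np.atleast_2d(w)@p['view'][:3,:3].T+p['view'][:3,3]
    return np.c_[p['cx']+p['fx']*c[:,0]/-c[:,2],p['cy']-p['fy']*c[:,1]/-c[:,2]]
def snap(n,name,crop=None,s=1):
    p=r.camera_params(n);im=r.camera(n)[:,:,::-1].copy()
    if crop:x,y,w,h=crop;im=im[y:y+h,x:x+w]
    if s!=1:im=cv2.resize(im,None,fx=s,fy=s,interpolation=cv2.INTER_CUBIC)
    cv2.imwrite('pics/'+name,im);return p
def st():
    s=r.read_state();q=R.from_quat(s['eef_rot']);return s['ee_pos'],q.as_matrix(),s
def rel(target,yaw=None):
    """shift (cm) in tool axes, turn about tool z for tool y axis at world yaw"""
    p,M,s=st();d=M.T@(np.array(target)-p)*100
    t=None
    if yaw is not None:
        cur=np.arctan2(M[1,1],M[0,1]);t=-((yaw-cur+np.pi/2)%np.pi-np.pi/2)
    return np.round(d,2),t
E
python3 - <<'E'
from h import *
p=r.camera_params('scene');
im=cv2.imread('pics/scene0.png')[135:345,175:445];cv2.imwrite('pics/c0.png',cv2.resize(im,None,fx=2.8,fy=2.8,interpolation=2))
def f(n,px,z):print(n,px2w(p,px,z).round(3).tolist())
f('nuts top',[(348,283),(366,311),(416,281)],.048)
f('lug',[(360,261),(405,313)],.035)
f('tab top',(265,255),.032)
f('plate corners',[(262,226),(308,261),(268,296),(223,259)],.004)
f('box rim',[(188,147),(255,141),(258,180),(189,185)],.053)
f('handle',(182,167),.04)
f('disc',(380,291),.026);f('boot',(299,182),.015);f('post',(355,225),.013)
E
```

```text
nuts top [[0.548, 0.221, 0.048], [0.572, 0.293, 0.048], [0.44, 0.329, 0.048]]
lug [[0.48, 0.199, 0.035], [0.513, 0.354, 0.035]]
tab top [[0.622, 0.021, 0.032]]
plate corners [[0.559, -0.067, 0.004], [0.552, 0.096, 0.004], [0.681, 0.094, 0.004], [0.691, -0.061, 0.004]]
box rim [[0.538, -0.409, 0.053], [0.388, -0.285, 0.053], [0.484, -0.16, 0.053], [0.623, -0.282, 0.053]]
handle [[0.592, -0.366, 0.04]]
disc [[0.505, 0.28, 0.026]]
boot [[0.391, -0.099, 0.015]]
post [[0.396, 0.113, 0.013]]
```

View pics/c0.png

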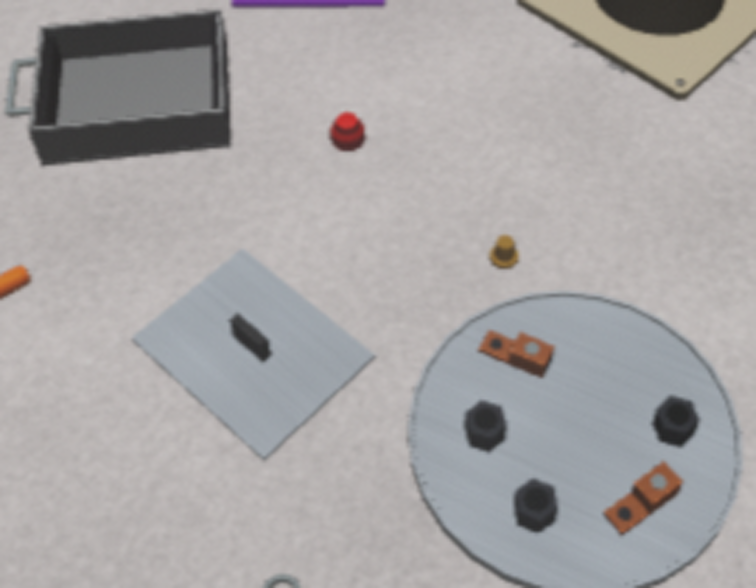

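The crop confirms it: the bare aluminium plate with the black tab is at crop (250,337), the handled box is top left, and there are three nuts and two lugs. I'll move above the box first and check it with the wrist camera.

```bash
python3 - <<'E'
from h import *
p=r.camera_params('wrist');e,M,s=st()
V=p['view'];o=-V[:3,:3].T@V[:3,3]
print(p['fx'],p['cx'],p['cy'],M.T@(o-e),(M.T@V[:3,:3].T).round(3));print(M.round(3))
print(rel([.47,-.27,.33],0.0))
E
```

```text
304.4841516286046 314.7307623534798 196.45973968127487 [ 0.07989493 -0.00022588 -0.16260217] [[ 0.     0.956  0.292]
 [ 1.    -0.    -0.   ]
 [-0.     0.292 -0.956]]
[[ 0.951  0.308 -0.   ]
 [ 0.308 -0.951  0.001]
 [-0.    -0.001 -1.   ]]
(array([ 36.41, -22.32, -10.79]), np.float64(-1.2579150262137606))
```

```bash
python3 - <<'E'
from h import *
print(rel([.6,-.13,.35]))
E
```

```text
(array([ 53.09, -31.65, -12.78]), None)
```

Request:
{"fn": "carry_out", "kwargs": {"steps": [[[53, -31.6, -12.8, 0, 0, 0], [53, -31.6, -12.8, 0, 0, 0], [53, -31.6, -12.8, 0, 0, 0], [53, -31.6, -12.8, 0, 0, 0], [53, -31.6, -12.8, 0, 0, 0], [53, -31.6, -12.8, 0, 0, 0], [53, -31.6, -12.8, 0, 0, 0], [53, -31.6, -12.8, 0, 0, 0], [53, -31.6, -12.8, 0, 0, 0], [53, -31.6, -12.8, 0, 0, 0], [53, -31.6, -12.8, 0, 0, 0], [53, -31.6, -12.8, 0, 0, 0], [53, -31.6, -12.8, 0, 0, 0], [53, -31.6, -12.8, 0, 0, 0], [53, -31.6, -12.8, 0, 0, 0], [53, -31.6, -12.8, 0, 0, 0], [53, -31.6, -12.8, 0, 0, 0], [53, -31.6, -12.8, 0, 0, 0], [53, -31.6, -12.8, 0, 0, 0], [53, -31.6, -12.8, 0, 0, 0]]]}}

```text
time: 1.77
ee_pos: [0.5987, -0.1325, 0.3504]
eef_rot: [0.988, 0.155, -0.0, 0.0]
ft_force: [-0.1, -0.2, 0.2]
width: 0.0872
grip_force: 0.0
```

```bash
python3 - <<'E'
from h import *
e,M,s=st();print(e,M.round(3).tolist(),s['joint_positions'].round(2))
p=snap('wrist','w1.png')
import pickle;pickle.dump(p,open('w1.pkl','wb'))
E
```

```text
[ 0.59868843 -0.13249815  0.35037117] [[0.952, 0.306, -0.001], [0.306, -0.952, -0.001], [-0.001, 0.001, -1.0]] [ 0.5   0.31 -0.47  1.25  0.14  1.61 -1.21]
```

View pics/w1.png

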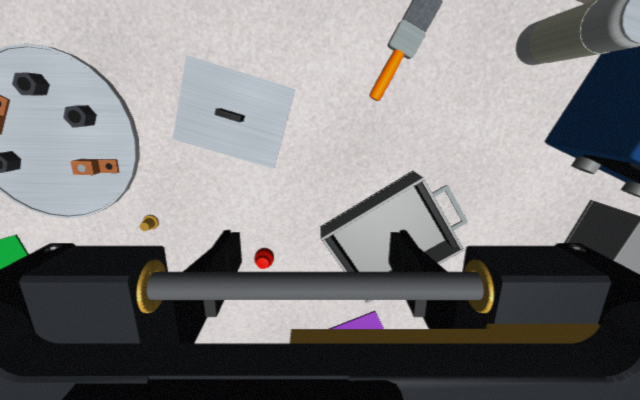

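The divider has corners at (188,56), (295,91), (276,167), (173,138) and its tab at (229,115). The kit box rim corners are (321,227), (418,171), (466,247), with the handle at (452,207).

```bash
python3 - <<'E'
from h import *
import pickle;p=pickle.load(open('w1.pkl','rb'))
im=cv2.imread('pics/w1.png')
def f(n,px,z):
    w=px2w(p,px,z);print(n,w.round(3)[:,:2].tolist());return w
c=f('plate',[(188,56),(295,91),(276,167),(173,138)],.003);print(c.mean(0),[np.linalg.norm(c[i]-c[i-1]).round(3) for i in range(4)])
f('tab top',[(216,109),(244,117)],.032)
b=f('rim',[(321,227),(418,171),(466,247)],.053);print(np.linalg.norm(b[1]-b[0]),np.linalg.norm(b[2]-b[1]),(b[0]+b[2])/2, np.arctan2(*(b[1]-b[0])[1::-1]))
f('handle',(455,207),.04)
f('nuts',[(78,115),(31,83),(7,161)],.036)
a=im[155:262,310:480];b=im[45:180,165:305]
cv2.imwrite('pics/c1.png',np.hstack([cv2.resize(a,(540,340),interpolation=2),cv2.resize(b,(353,340),interpolation=2)])[:,:800])
E
```

```text
plate [[0.681, 0.098], [0.683, -0.073], [0.556, -0.077], [0.551, 0.098]]
[0.61788345 0.01166345 0.003     ] [np.float64(0.131), np.float64(0.171), np.float64(0.127), np.float64(0.175)]
tab top [[0.621, 0.032], [0.623, -0.011]]
rim [[0.494, -0.177], [0.629, -0.29], [0.534, -0.418]]
0.17556225109209814 0.1589091496194383 [ 0.51432633 -0.29733275  0.053     ] -0.7012323646257905
handle [[0.59, -0.377]]
nuts [[0.549, 0.228], [0.574, 0.298], [0.443, 0.328]]
```

View pics/c1.png

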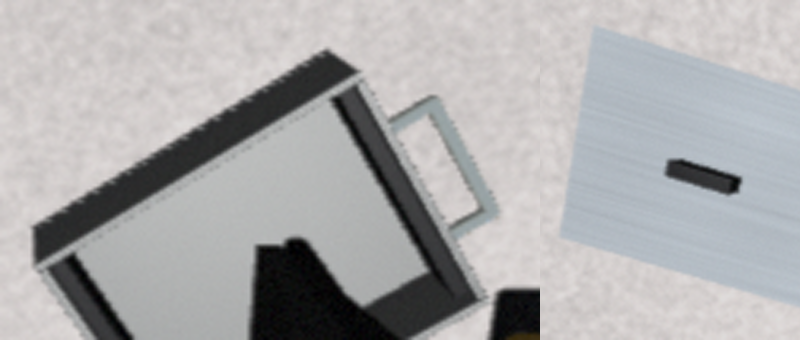

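The crop shows the true outer rim corners at crop (40,265), (360,72), (486,296), with the handle bar between (435,100) and (492,212).

```bash
python3 - <<'E'
from h import *
import pickle;p=pickle.load(open('w1.pkl','rb'))
k=540/170
b=px2w(p,np.array([(40,265),(360,72),(486,296)])/k+[310,155],.053);print(b.round(4))
print(np.linalg.norm(b[1]-b[0]),np.linalg.norm(b[2]-b[1]))
# fit box pose
from scipy.optimize import least_squares
L=np.array([(-.095,.075),(.095,.075),(.095,-.075)])
def g(x):
    c,s=np.cos(x[2]),np.sin(x[2]);return (L@np.array([[c,s],[-s,c]])+x[:2]-b[:,:2]).ravel()
q=least_squares(g,[.51,-.29,-.7]);print('box',q.x,q.fun.round(4))
h=px2w(p,np.array([(463,155)])/k+[310,155],.043);print('handle',h,q.x[:2]+.12*np.array([np.cos(q.x[2]),np.sin(q.x[2])]))
ps=r.camera_params('scene')
b=px2w(ps,[(190,144),(253.9,139.3),(256.8,177.1),(186.8,180.4)],.053);print(b.mean(0))
t=px2w(p,np.array([(669,162),(738,186)])/np.array([353/140,340/135]) -np.array([540*140/353,0])+[165,45],.032);print('tab',t,t.mean(0))
print(rel([.44,.28,.28]))
E
```

```text
[[ 0.476  -0.1856  0.053 ]
 [ 0.6214 -0.3022  0.053 ]
 [ 0.5307 -0.4141  0.053 ]]
0.18638370362551418 0.14408531415138784
box [ 0.50234568 -0.30045196 -0.67263146] [-0.0012  0.003   0.0019  0.0012 -0.0007 -0.0042]
handle [[ 0.59628008 -0.37431669  0.043     ]] [ 0.59620787 -0.37521753]
[ 0.50224386 -0.29480614  0.053     ]
tab [[ 0.62075416  0.03171314  0.032     ]
 [ 0.61981032 -0.01122022  0.032     ]] [0.62028224 0.01024646 0.032     ]
(array([ -2.51, -44.12,   7.03]), None)
```

The box pose fits well: centre (0.502,-0.298), yaw -0.67, and the handle prediction matches. Next I'll look over the turntable.

```bash
python3 - <<'E'
from h import *
print(rel([.49,.27,.25]))
E
```

```text
(array([  1.94, -41.64,  10.03]), None)
```

Request:
{"fn": "carry_out", "kwargs": {"steps": [[[2, -41.7, 10, 0, 0, 0], [2, -41.7, 10, 0, 0, 0], [2, -41.7, 10, 0, 0, 0], [2, -41.7, 10, 0, 0, 0], [2, -41.7, 10, 0, 0, 0], [2, -41.7, 10, 0, 0, 0], [2, -41.7, 10, 0, 0, 0], [2, -41.7, 10, 0, 0, 0], [2, -41.7, 10, 0, 0, 0], [2, -41.7, 10, 0, 0, 0], [2, -41.7, 10, 0, 0, 0], [2, -41.7, 10, 0, 0, 0], [2, -41.7, 10, 0, 0, 0], [2, -41.7, 10, 0, 0, 0], [2, -41.7, 10, 0, 0, 0]]]}}

```text
time: 3.07
ee_pos: [0.4912, 0.2701, 0.2508]
eef_rot: [0.988, 0.154, 0.0, 0.0]
ft_force: [1.5, -1.1, 0.4]
width: 0.0871
grip_force: 0.0
```

```bash
python3 - <<'E'
from h import *
e,M,s=st();print(e,M.round(3).tolist())
p=snap('wrist','w2.png')
import pickle;pickle.dump(p,open('w2.pkl','wb'))
E
```

```text
[0.49116378 0.27007951 0.25079912] [[0.952, 0.305, 0.001], [0.305, -0.952, -0.001], [0.001, 0.001, -1.0]]
```

View pics/w2.png

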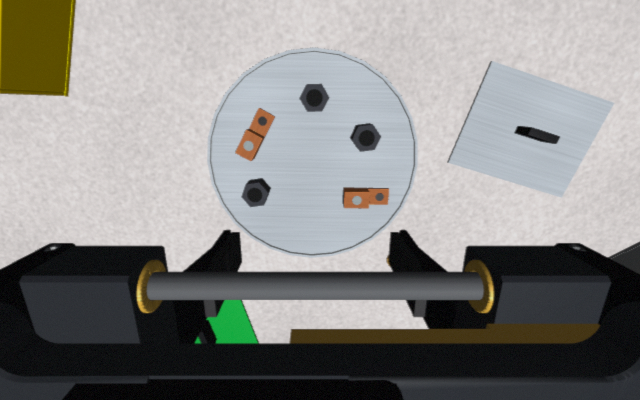

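The nuts are at (314,97), (365,137), (256,192), the lugs at (255,135) and (366,197), with tongue holes at (262,121) and (379,197). I'll fit poses by silhouette.

```bash
cat >> h.py <<'E'
from scipy.optimize import minimize
def box(x0,x1,y0,y1,z0,z1):return np.array([(x,y,z) for x in(x0,x1) for y in(y0,y1) for z in(z0,z1)])
a_=np.arange(6)*np.pi/3
NUT=[np.array([(.03/3**.5*np.cos(t),.03/3**.5*np.sin(t),z) for t in a_ for z in(0,.024)])]  # vertices on x: flats along y
LUG=[box(-.016,.016,-.011,.011,0,.022),box(.016,.044,-.011,.011,0,.006)]
def sil(p,parts,x,z,k=4,roi=None):
    c,s=np.cos(x[2]),np.sin(x[2]);Z=np.array([[c,-s,0],[s,c,0],[0,0,1]])
    X0,Y0,W,H=roi;m=np.zeros((H*k,W*k),np.uint8)
    for q in parts:
        u=(w2px(p,q@Z.T+[x[0],x[1],z])+.5-[X0,Y0])*k-.5
        cv2.fillConvexPoly(m,cv2.convexHull(np.round(u*16).astype(np.int32)),1,shift=4)
    return cv2.resize(m.astype(np.float32),(W,H),interpolation=cv2.INTER_AREA)
def masks(im):  # BGR
    im=im.astype(int);b,g,rr=im[...,0],im[...,1],im[...,2]
    cop=(rr-b>25);blk=(im.max(2)<95)&~cop
    return blk.astype(np.float32),cop.astype(np.float32)
def fit(p,im,parts,px,z,yaws):
    blk,cop=masks(im);m=blk if parts is NUT else cop
    X0,Y0=int(px[0])-40,max(int(px[1])-40,0);roi=(X0,Y0,80,80)
    _,lab,stt,_=cv2.connectedComponentsWithStats(m.astype(np.uint8))
    sub=lab[Y0:Y0+80,X0:X0+80];yy,xx=np.nonzero(sub)
    d=np.hypot(xx+X0-px[0],yy+Y0-px[1]);i=d.argmin();lb=sub[yy[i],xx[i]]
    full=(lab==lb).astype(np.uint8)
    cn,_=cv2.findContours(full,cv2.RETR_EXTERNAL,cv2.CHAIN_APPROX_NONE);full=cv2.drawContours(full*0,cn,-1,1,-1)
    t=full[Y0:Y0+80,X0:X0+80].astype(np.float32)
    if t.shape!=(80,80):t=np.pad(t,((0,80-t.shape[0]),(0,80-t.shape[1])))
    w=px2w(p,px,z+.011)[0];best=None
    for y in yaws:
        f=lambda v:np.abs(sil(p,parts,(v[0]/100,v[1]/100,v[2]),z,roi=roi)-t).sum()/t.sum()
        q=minimize(f,[w[0]*100,w[1]*100,y],method='Nelder-Mead',options=dict(initial_simplex=np.array([[w[0]*100,w[1]*100,y]]*4)+np.vstack([np.zeros(3),np.diag([1,1,.3])]),maxiter=150))
        if best is None or q.fun<best.fun:best=q
    x=best.x/[100,100,1]
    return x,best.fun
E
cat > look.py <<'E'
from h import *
import pickle,sys
p=pickle.load(open('w2.pkl','rb'));im=cv2.imread('pics/w2.png')
for px in [(314,97),(365,137),(256,192)]:
    print('nut',*fit(p,im,NUT,px,.024,[-.3,.2]))
for px in [(249,145),(356,199)]:
    print('lug',*fit(p,im,LUG,px,.024,[0,1.57,3.14,-1.57]))
c=np.array([(311.5,49),(311.5,253),(210,150),(414,150)]);print('disc',px2w(p,c,.028).round(4).tolist())
print('tab',px2w(p,[(517,128),(559,138)],.032))
E
python3 look.py
```

```text
nut [0.57333164 0.29737601 0.82851963] 0.1348039209842682
nut [ 0.54887474  0.22467708 -0.04303867] 0.09497028589248657
nut [ 0.44051     0.33288692 -0.17051759] 0.10022321343421936
lug [ 0.49728964  0.35630901 -0.20110948] 0.0544334352016449
lug [ 0.47203438  0.20800507 -1.25966971] 0.08155762404203415
disc [[0.6236, 0.3163, 0.028], [0.3751, 0.2375, 0.028], [0.4735, 0.4034, 0.028], [0.5522, 0.1577, 0.028]]
tab [[ 0.61580346  0.04940022  0.032     ]
 [ 0.62086546 -0.00609966  0.032     ]]
```

```bash
cat > go.py <<'E'
from h import *
import sys
# usage: go.py x y z yaw ...   groups of 4
a=np.array(sys.argv[1:],float).reshape(-1,4)
for v in a:print(*rel(v[:3],v[3]))
print(st()[2]['joint_positions'].round(2))
E
python3 go.py .549 .225 .11 1.528 .549 .225 .027 1.528
```

```text
[ 4.13  6.07 14.09] 0.35267522171419774
[ 4.12  6.07 22.39] 0.35267522171419774
[ 0.04  0.25 -0.73  1.56  0.17  1.39 -1.97]
```

Request:
{"fn": "carry_out", "kwargs": {"steps": [[[4.1, 6.1, 14, 0, 0, 0.35], [4.1, 6.1, 14, 0, 0, 0.35], [4.1, 6.1, 14, 0, 0, 0.35], [4.1, 6.1, 14, 0, 0, 0.35], [4.1, 6.1, 14, 0, 0, 0.35], [4.1, 6.1, 14, 0, 0, 0.35], [4.1, 6.1, 17, 0, 0, 0.35], [4.1, 6.1, 20, 0, 0, 0.35], [4.1, 6.1, 21.5, 0, 0, 0.35], [4.1, 6.1, 22.4, 0, 0, 0.35], [4.1, 6.1, 22.4, 0, 0, 0.35], [4.1, 6.1, 22.4, 0, 0, 0.35]]], "hand": -0.3, "squeeze": 30}}

```text
time: 4.12
ee_pos: [0.5486, 0.2274, 0.0284]
eef_rot: [1.0, -0.018, 0.001, -0.0]
ft_force: [0.6, 0.5, 1.4]
width: 0.0565
grip_force: 0.0
```

Request:
{"fn": "carry_out", "kwargs": {"steps": [[[0, 0, 0, 0, 0, 0], [0, 0, 0, 0, 0, 0], [0, 0, 0, 0, 0, 0], [0, 0, 0, 0, 0, 0], [0, 0, 0, 0, 0, 0], [0, 0, 0, 0, 0, 0], [0, 0, -3, 0, 0, 0], [0, 0, -7, 0, 0, 0], [0, 0, -10, 0, 0, 0], [0, 0, -10, 0, 0, 0]]], "hand": 1, "squeeze": 30}}

```text
time: 4.95
ee_pos: [0.5506, 0.2284, 0.133]
eef_rot: [1.0, -0.018, 0.004, -0.002]
ft_force: [2.0, 1.0, -1.3]
width: 0.0298
grip_force: 29.9
```

```bash
cat > bx.py <<'E'
from h import *
import sys
# bx.py bx by z yawoff ... : box-frame target
B=(.502,-.298,-.673);c,s=np.cos(B[2]),np.sin(B[2])
for x,y,z,w in np.array(sys.argv[1:],float).reshape(-1,4):
    print(*rel([B[0]+c*x-s*y,B[1]+s*x+c*y,z],B[2]+np.pi/2+w))
S=st()[2];print(S['ee_pos'],S['width'],S['joint_positions'].round(2))
E
python3 bx.py .045 0 .13 0 .045 0 .012 0
```

```text
[ 0.71 55.46  0.11] 0.6360410931345406
[ 0.61 55.5  11.91] 0.6360410931345406
[0.55059754 0.22843767 0.13303023] 0.02984091984614636 [ 0.03  0.4  -0.63  1.63  0.25  1.18 -2.26]
```

Request:
{"fn": "carry_out", "kwargs": {"steps": [[[0.7, 55.5, 0.1, 0, 0, 0], [0.7, 55.5, 0.1, 0, 0, 0], [0.7, 55.5, 0.1, 0, 0, 0], [0.7, 55.5, 0.1, 0, 0, 0], [0.7, 55.5, 0.1, 0, 0, 0], [0.7, 55.5, 0.1, 0, 0, 0], [0.7, 55.5, 0.1, 0, 0, 0], [0.7, 55.5, 0.1, 0, 0, 0.3], [0.7, 55.5, 0.1, 0, 0, 0.63], [0.7, 55.5, 0.1, 0, 0, 0.63], [0.7, 55.5, 0.1, 0, 0, 0.63], [0.7, 55.5, 0.1, 0, 0, 0.63], [0.7, 55.5, 0.1, 0, 0, 0.63], [0.7, 55.5, 0.1, 0, 0, 0.63], [0.7, 55.5, 0.1, 0, 0, 0.63], [0.7, 55.5, 0.1, 0, 0, 0.63], [0.7, 55.5, 0.1, 0, 0, 0.63], [0.7, 55.5, 0.1, 0, 0, 0.63]]]}}

```text
time: 6.45
ee_pos: [0.5347, -0.3266, 0.1254]
eef_rot: [0.945, -0.326, -0.0, -0.0]
ft_force: [0.8, -0.3, -1.7]
width: 0.0299
grip_force: 29.9
```

```bash
python3 bx.py .045 0 .13 0 .045 0 .010 0; python3 - <<'E'
from h import *
import pickle
p=snap('wrist','w3.png');pickle.dump(p,open('w3.pkl','wb'))
E
```

```text
[ 0.16 -0.2  -0.46] 0.0081637512293522
[ 0.17 -0.19 11.54] 0.0081637512293522
[ 0.53471289 -0.32658786  0.12544351] 0.029926268924766877 [ 0.69  0.42 -0.27  1.56  0.12  1.18 -1.84]
```

View pics/w3.png

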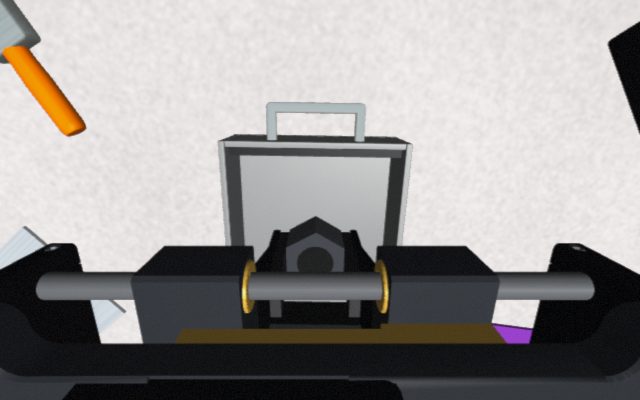

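The nut is held. The box's +x rim runs from (219,142) to (411,144), and the handle bar is at (316,105). I'll use the rim to refine the box pose.

```bash
python3 - <<'E'
from h import *
import pickle
p=pickle.load(open('w3.pkl','rb'))
im=cv2.imread('pics/w3.png')
cv2.imwrite('pics/c3.png',cv2.resize(im[95:255,205:425],None,fx=3.5,fy=3.5,interpolation=2))
w=px2w(p,[(219,142),(411,144)],.053);B=np.array([.502,-.298]);y=-.673
Z=np.array([[np.cos(y),np.sin(y)],[-np.sin(y),np.cos(y)]])
print(((w[:,:2]-B)@Z.T).round(4))
E
```

```text
[[ 0.0946  0.0714]
 [ 0.0944 -0.0757]]
```

View pics/c3.png

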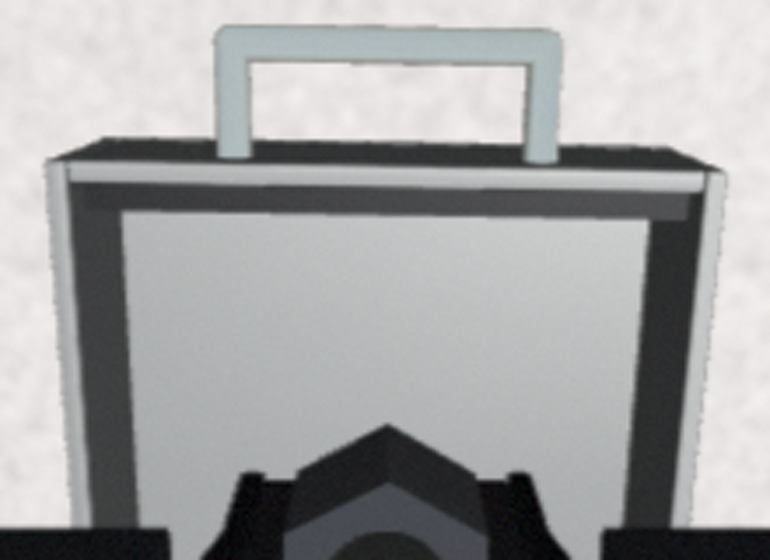

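Request:
{"fn": "carry_out", "kwargs": {"steps": [[[0.2, 0, 4, 0, 0, 0], [0.2, 0, 7, 0, 0, 0], [0.2, 0, 9, 0, 0, 0], [0.2, 0, 10.5, 0, 0, 0], [0.2, 0, 11.5, 0, 0, 0], [0.2, 0, 11.5, 0, 0, 0], [0.2, 0, 11.5, 0, 0, 0]]]}}

```text
time: 7.08
ee_pos: [0.5363, -0.3291, 0.0111]
eef_rot: [0.945, -0.327, 0.0, -0.0]
ft_force: [-0.2, -0.3, -0.9]
width: 0.0299
grip_force: 30.0
```

Request:
{"fn": "carry_out", "kwargs": {"steps": [[[0, 0, 0, 0, 0, 0], [0, 0, 0, 0, 0, 0], [0, 0, 0, 0, 0, 0], [0, 0, 0, 0, 0, 0], [0, 0, -4, 0, 0, 0], [0, 0, -8, 0, 0, 0], [0, 0, -13, 0, 0, 0], [0, 0, -18, 0, 0, 0], [0, 0, -22, 0, 0, 0], [0, 0, -22, 0, 0, 0]]], "hand": -0.2}}

```text
time: 7.92
ee_pos: [0.5376, -0.3304, 0.2381]
eef_rot: [0.945, -0.327, 0.004, 0.001]
ft_force: [1.4, -0.5, 1.1]
width: 0.0522
grip_force: 0.0
```

```bash
sed -i 's/B=(.502,-.298,-.673)/B=(.501,-.2995,-.673)/' bx.py; python3 go.py .49 .27 .25 -1.26
```

```text
[-40.88 -44.22  -1.5 ] -0.9780535845372391
[ 0.69  0.35 -0.28  1.42  0.1   1.38 -1.83]
```

Request:
{"fn": "carry_out", "kwargs": {"steps": [[[-41, -44, -1, 0, 0, -0.98], [-41, -44, -1, 0, 0, -0.98], [-41, -44, -1, 0, 0, -0.98], [-41, -44, -1, 0, 0, -0.98], [-41, -44, -1, 0, 0, -0.98], [-41, -44, -1, 0, 0, -0.98], [-41, -44, -1, 0, 0, -0.98], [-41, -44, -1, 0, 0, -0.98], [-41, -44, -1, 0, 0, -0.98], [-41, -44, -1, 0, 0, -0.98], [-41, -44, -1, 0, 0, -0.98], [-41, -44, -1, 0, 0, -0.98], [-41, -44, -1, 0, 0, -0.98], [-41, -44, -1, 0, 0, -0.98], [-41, -44, -1, 0, 0, -0.98], [-41, -44, -1, 0, 0, -0.98], [-41, -44, -1, 0, 0, -0.98]]]}}

```text
time: 9.33
ee_pos: [0.4855, 0.2709, 0.2407]
eef_rot: [0.988, 0.157, 0.0, -0.0]
ft_force: [-0.0, -0.3, 0.8]
width: 0.0521
grip_force: 0.0
```

```bash
cat > look2.py <<'E'
from h import *
import sys
# detect all nuts/lugs near turntable in wrist view automatically
p=r.camera_params('wrist');im=r.camera('wrist')[:,:,::-1].copy();cv2.imwrite('pics/'+sys.argv[1],im)
e,M,s=st();print(e,s['joint_positions'].round(2))
blk,cop=masks(im)
for nm,m,P,ys in(('nut',blk,NUT,[-.3,0,.3]),('lug',cop,LUG,[0,1.57,3.14,-1.57])):
    n,_,stt,c=cv2.connectedComponentsWithStats(m.astype(np.uint8))
    for i in range(1,n):
        w=px2w(p,c[i],.035)[0]
        if np.hypot(w[0]-.506,w[1]-.279)<.14 and 150<stt[i,4]<4000 and c[i][1]<235:
            x,f=fit(p,im,P,c[i],.024,ys);print(nm,c[i].round(),stt[i,4],x.round(4),round(f,3))
E
python3 look2.py w4.png
```

```text
[0.48613039 0.26934389 0.24053799] [ 0.08  0.26 -0.79  1.59  0.18  1.37 -1.98]
nut [317.  92.] 585 [0.5726 0.2971 0.8446] 0.164
nut [257. 190.] 583 [ 0.4406  0.3319 -0.1554] 0.118
lug [256. 131.] 924 [ 0.4968  0.3556 -0.191 ] 0.05
lug [369. 195.] 781 [ 0.4732  0.2073 -1.2542] 0.073
```

```bash
python3 - <<'E'
from h import *
p=r.camera_params('wrist');im=cv2.imread('pics/w4.png')
for px in[(317,92),(257,190)]:
  for y in np.arange(-.5,.5,.17):
    x,f=fit(p,im,NUT,px,.024,[y]);print(px,round(y,2),x.round(4),round(f,3))
a=cv2.resize(im[60:125,285:350],(390,390),interpolation=2);b=cv2.resize(im[160:225,225:290],(390,390),interpolation=2)
cv2.imwrite('pics/c4.png',np.hstack([a,b]))
E
```

```text
(317, 92) -0.5 [ 0.5733  0.2954 -0.2099] 0.167
(317, 92) -0.33 [ 0.5736  0.2958 -0.2554] 0.17
(317, 92) -0.16 [ 0.574   0.2958 -0.2119] 0.167
(317, 92) 0.01 [ 0.5736  0.2953 -0.2436] 0.17
(317, 92) 0.18 [0.5738 0.2954 0.792 ] 0.17
(317, 92) 0.35 [0.5736 0.2953 0.8369] 0.167
(257, 190) -0.5 [ 0.4413  0.3301 -0.1678] 0.119
(257, 190) -0.33 [ 0.4417  0.3303 -0.1444] 0.119
(257, 190) -0.16 [ 0.4413  0.3303 -0.1813] 0.118
(257, 190) 0.01 [ 0.4415  0.3303 -0.1537] 0.117
(257, 190) 0.18 [ 0.4416  0.3303 -0.1701] 0.118
(257, 190) 0.35 [0.4416 0.3306 0.8687] 0.119
```

View pics/c4.png

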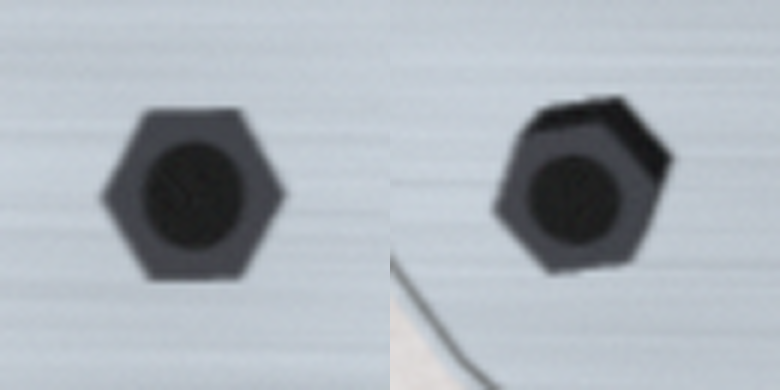

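The crop agrees with the fits: the left nut shows a flat facing up and the right nut is turned. Next I grasp the nut at (0.573,0.296) with the jaws at 2.41.

```bash
python3 go.py .5733 .2960 .09 2.41 .5733 .2960 .027 2.41
```

```text
[ 9.11  0.14 15.05] -0.526367121137973
[ 9.12  0.13 21.35] -0.526367121137973
[ 0.08  0.26 -0.79  1.59  0.18  1.37 -1.98]
```

Request:
{"fn": "carry_out", "kwargs": {"steps": [[[9.1, 0.1, 15, 0, 0, -0.53], [9.1, 0.1, 15, 0, 0, -0.53], [9.1, 0.1, 15, 0, 0, -0.53], [9.1, 0.1, 15, 0, 0, -0.53], [9.1, 0.1, 15, 0, 0, -0.53], [9.1, 0.1, 15, 0, 0, -0.53], [9.1, 0.1, 17, 0, 0, -0.53], [9.1, 0.1, 19, 0, 0, -0.53], [9.1, 0.1, 20.5, 0, 0, -0.53], [9.1, 0.1, 21.3, 0, 0, -0.53], [9.1, 0.1, 21.3, 0, 0, -0.53], [9.1, 0.1, 21.3, 0, 0, -0.53]]], "hand": -0.3}}

```text
time: 10.38
ee_pos: [0.5733, 0.2966, 0.0285]
eef_rot: [0.913, 0.409, 0.0, 0.0]
ft_force: [0.2, 0.2, 1.1]
width: 0.0568
grip_force: 0.0
```

Request:
{"fn": "carry_out", "kwargs": {"steps": [[[0, 0, 0, 0, 0, 0], [0, 0, 0, 0, 0, 0], [0, 0, 0, 0, 0, 0], [0, 0, 0, 0, 0, 0], [0, 0, 0, 0, 0, 0], [0, 0, 0, 0, 0, 0], [0, 0, -3, 0, 0, 0], [0, 0, -7, 0, 0, 0], [0, 0, -10, 0, 0, 0], [0, 0, -10, 0, 0, 0]]], "hand": 1}}

```text
time: 11.22
ee_pos: [0.5752, 0.2991, 0.1344]
eef_rot: [0.912, 0.409, 0.005, -0.0]
ft_force: [0.2, 1.2, -0.3]
width: 0.0295
grip_force: 29.9
```

```bash
python3 bx.py 0 0 .13 0
```

```text
[-49.63  34.28   0.12] 1.515831323604223
[0.5752341  0.29905801 0.13443185] 0.02948990347091441 [ 0.02  0.56 -0.8   1.48  0.41  1.27 -1.55]
```

Request:
{"fn": "carry_out", "kwargs": {"steps": [[[-49.6, 34.3, 0.1, 0, 0, 0], [-49.6, 34.3, 0.1, 0, 0, 0], [-49.6, 34.3, 0.1, 0, 0, 0], [-49.6, 34.3, 0.1, 0, 0, 0], [-49.6, 34.3, 0.1, 0, 0, 0], [-49.6, 34.3, 0.1, 0, 0, 1.51], [-49.6, 34.3, 0.1, 0, 0, 1.51], [-49.6, 34.3, 0.1, 0, 0, 1.51], [-49.6, 34.3, 0.1, 0, 0, 1.51], [-49.6, 34.3, 0.1, 0, 0, 1.51], [-49.6, 34.3, 0.1, 0, 0, 1.51], [-49.6, 34.3, 0.1, 0, 0, 1.51], [-49.6, 34.3, 0.1, 0, 0, 1.51], [-49.6, 34.3, 0.1, 0, 0, 1.51], [-49.6, 34.3, 0.1, 0, 0, 1.51], [-49.6, 34.3, 0.1, 0, 0, 1.51], [-49.6, 34.3, 0.1, 0, 0, 1.51], [-49.6, 34.3, 0.1, 0, 0, 1.51], [-49.6, 34.3, 0.1, 0, 0, 1.51], [-49.6, 34.3, 0.1, 0, 0, 1.51]]]}}

```text
time: 12.88
ee_pos: [0.499, -0.3012, 0.1264]
eef_rot: [0.946, -0.325, -0.0, 0.0]
ft_force: [0.8, 0.9, -0.7]
width: 0.0294
grip_force: 30.0
```

```bash
python3 bx.py 0 0 .010 0
```

```text
[ 0.05 -0.25 11.64] 0.010715951581270033
[ 0.49901837 -0.3011691   0.12643548] 0.02938479563676524 [ 0.79  0.34 -0.4   1.68  0.14  1.15 -1.87]
```

Request:
{"fn": "carry_out", "kwargs": {"steps": [[[0, -0.2, 4, 0, 0, 0], [0, -0.2, 7, 0, 0, 0], [0, -0.2, 9, 0, 0, 0], [0, -0.2, 10.5, 0, 0, 0], [0, -0.2, 11.6, 0, 0, 0], [0, -0.2, 11.6, 0, 0, 0], [0, -0.2, 11.6, 0, 0, 0]]]}}

```text
time: 13.47
ee_pos: [0.5004, -0.2999, 0.0107]
eef_rot: [0.945, -0.327, 0.0, -0.0]
ft_force: [-0.6, -0.8, -0.4]
width: 0.0297
grip_force: 30.0
```

Request:
{"fn": "carry_out", "kwargs": {"steps": [[[0, 0, 0, 0, 0, 0], [0, 0, 0, 0, 0, 0], [0, 0, 0, 0, 0, 0], [0, 0, 0, 0, 0, 0], [0, 0, -4, 0, 0, 0], [0, 0, -8, 0, 0, 0], [0, 0, -13, 0, 0, 0], [0, 0, -18, 0, 0, 0], [0, 0, -22, 0, 0, 0], [0, 0, -22, 0, 0, 0]]], "hand": -0.2}}

```text
time: 14.3
ee_pos: [0.502, -0.3008, 0.2377]
eef_rot: [0.945, -0.327, 0.004, 0.001]
ft_force: [0.7, -0.3, -0.2]
width: 0.0525
grip_force: 0.0
```

```bash
python3 go.py .46 .25 .24 -1.26
```

```text
[-37.37 -40.68  -0.52] -0.9777498832852682
[ 0.8   0.26 -0.41  1.54  0.1   1.36 -1.85]
```

Request:
{"fn": "carry_out", "kwargs": {"steps": [[[-37.4, -40.7, 0, 0, 0, -0.98], [-37.4, -40.7, 0, 0, 0, -0.98], [-37.4, -40.7, 0, 0, 0, -0.98], [-37.4, -40.7, 0, 0, 0, -0.98], [-37.4, -40.7, 0, 0, 0, -0.98], [-37.4, -40.7, 0, 0, 0, -0.98], [-37.4, -40.7, 0, 0, 0, -0.98], [-37.4, -40.7, 0, 0, 0, -0.98], [-37.4, -40.7, 0, 0, 0, -0.98], [-37.4, -40.7, 0, 0, 0, -0.98], [-37.4, -40.7, 0, 0, 0, -0.98], [-37.4, -40.7, 0, 0, 0, -0.98], [-37.4, -40.7, 0, 0, 0, -0.98], [-37.4, -40.7, 0, 0, 0, -0.98], [-37.4, -40.7, 0, 0, 0, -0.98], [-37.4, -40.7, 0, 0, 0, -0.98]]]}}

```text
time: 15.63
ee_pos: [0.4579, 0.2516, 0.2305]
eef_rot: [0.988, 0.157, -0.0, 0.0]
ft_force: [-0.3, 0.4, -0.2]
width: 0.0521
grip_force: 0.0
```

```bash
python3 look2.py w5.png; python3 go.py .4413 .3303 .09 2.455 .4413 .3303 .027 2.455
```

```text
[0.45838167 0.25037144 0.23049242] [ 0.24  0.2  -0.92  1.68  0.16  1.34 -1.97]
nut [245. 167.] 654 [ 0.4405  0.3322 -0.0924] 0.114
lug [243. 103.] 1079 [ 0.4969  0.3557 -0.1899] 0.05
lug [364. 172.] 837 [ 0.4731  0.2071 -1.2556] 0.075
[ 0.83 -8.14 14.04] -0.5716568627576848
[ 0.84 -8.14 20.34] -0.5716568627576848
[ 0.24  0.2  -0.92  1.68  0.16  1.34 -1.97]
```

Request:
{"fn": "carry_out", "kwargs": {"steps": [[[0.8, -8.2, 14, 0, 0, -0.57], [0.8, -8.2, 14, 0, 0, -0.57], [0.8, -8.2, 14, 0, 0, -0.57], [0.8, -8.2, 14, 0, 0, -0.57], [0.8, -8.2, 14, 0, 0, -0.57], [0.8, -8.2, 14, 0, 0, -0.57], [0.8, -8.2, 16, 0, 0, -0.57], [0.8, -8.2, 18, 0, 0, -0.57], [0.8, -8.2, 19.5, 0, 0, -0.57], [0.8, -8.2, 20.2, 0, 0, -0.57], [0.8, -8.2, 20.2, 0, 0, -0.57], [0.8, -8.2, 20.2, 0, 0, -0.57]]], "hand": -0.05}}

```text
time: 16.68
ee_pos: [0.4412, 0.3313, 0.0292]
eef_rot: [0.904, 0.427, 0.0, 0.0]
ft_force: [0.5, 0.5, 0.8]
width: 0.0462
grip_force: 0.0
```

Request:
{"fn": "carry_out", "kwargs": {"steps": [[[0, 0, 0, 0, 0, 0], [0, 0, 0, 0, 0, 0], [0, 0, 0, 0, 0, 0], [0, 0, 0, 0, 0, 0], [0, 0, 0, 0, 0, 0], [0, 0, 0, 0, 0, 0], [0, 0, -3, 0, 0, 0], [0, 0, -7, 0, 0, 0], [0, 0, -10, 0, 0, 0], [0, 0, -10, 0, 0, 0]]], "hand": 1}}

```text
time: 17.52
ee_pos: [0.4424, 0.334, 0.1342]
eef_rot: [0.904, 0.427, 0.004, -0.001]
ft_force: [1.8, 1.1, -0.2]
width: 0.0303
grip_force: 30.0
```

```bash
python3 bx.py -.045 0 .13 0
```

```text
[-45.3   40.23   0.18] 1.5562020645902597
[0.44238883 0.3339533  0.13421416] 0.030305951089509627 [ 0.09  0.41 -1.    1.73  0.37  1.2  -1.69]
```

Request:
{"fn": "carry_out", "kwargs": {"steps": [[[-45.3, 40.2, 0.1, 0, 0, 0], [-45.3, 40.2, 0.1, 0, 0, 0], [-45.3, 40.2, 0.1, 0, 0, 0], [-45.3, 40.2, 0.1, 0, 0, 0], [-45.3, 40.2, 0.1, 0, 0, 0], [-45.3, 40.2, 0.1, 0, 0, 1.55], [-45.3, 40.2, 0.1, 0, 0, 1.55], [-45.3, 40.2, 0.1, 0, 0, 1.55], [-45.3, 40.2, 0.1, 0, 0, 1.55], [-45.3, 40.2, 0.1, 0, 0, 1.55], [-45.3, 40.2, 0.1, 0, 0, 1.55], [-45.3, 40.2, 0.1, 0, 0, 1.55], [-45.3, 40.2, 0.1, 0, 0, 1.55], [-45.3, 40.2, 0.1, 0, 0, 1.55], [-45.3, 40.2, 0.1, 0, 0, 1.55], [-45.3, 40.2, 0.1, 0, 0, 1.55], [-45.3, 40.2, 0.1, 0, 0, 1.55], [-45.3, 40.2, 0.1, 0, 0, 1.55], [-45.3, 40.2, 0.1, 0, 0, 1.55], [-45.3, 40.2, 0.1, 0, 0, 1.55]]]}}

```text
time: 19.18
ee_pos: [0.4632, -0.2734, 0.1271]
eef_rot: [0.945, -0.326, -0.0, 0.0]
ft_force: [-0.0, -0.3, -0.7]
width: 0.0304
grip_force: 30.0
```

```bash
python3 bx.py -.045 0 .010 0; python3 - <<'E'
from h import *
snap('wrist','w6.png')
E
```

```text
[ 0.09 -0.32 11.71] 0.008202160486471932
[ 0.46324909 -0.27341484  0.12708103] 0.030413554505711645 [ 0.93  0.27 -0.55  1.79  0.15  1.13 -1.9 ]
```

View pics/w6.png

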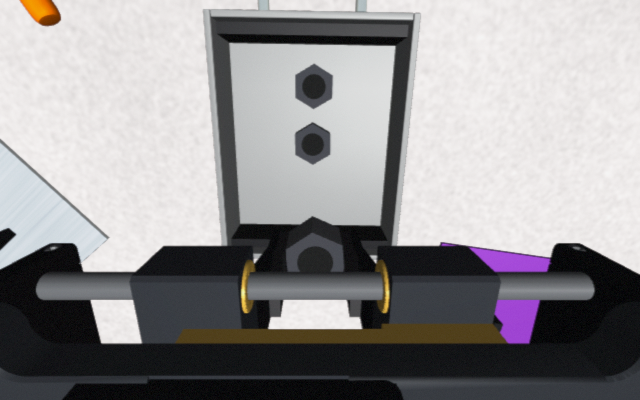

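Both placed nuts sit on the floor at (314,86) and (313,144), and the third is held at (315,250). The +x rim corners are at (204,11) and (420,14).

Request:
{"fn": "carry_out", "kwargs": {"steps": [[[0.1, -0.3, 4, 0, 0, 0], [0.1, -0.3, 7, 0, 0, 0], [0.1, -0.3, 9, 0, 0, 0], [0.1, -0.3, 10.5, 0, 0, 0], [0.1, -0.3, 11.6, 0, 0, 0], [0.1, -0.3, 11.6, 0, 0, 0], [0.1, -0.3, 11.6, 0, 0, 0]]]}}

```text
time: 19.82
ee_pos: [0.4662, -0.2718, 0.0114]
eef_rot: [0.945, -0.327, -0.0, -0.0]
ft_force: [-0.2, -0.8, -0.2]
width: 0.0299
grip_force: 30.0
```

Request:
{"fn": "carry_out", "kwargs": {"steps": [[[0, 0, 0, 0, 0, 0], [0, 0, 0, 0, 0, 0], [0, 0, 0, 0, 0, 0], [0, 0, 0, 0, 0, 0], [0, 0, -4, 0, 0, 0], [0, 0, -8, 0, 0, 0], [0, 0, -13, 0, 0, 0], [0, 0, -18, 0, 0, 0], [0, 0, -18, 0, 0, 0], [0, 0, -18, 0, 0, 0]]], "hand": -0.2}}

```text
time: 20.65
ee_pos: [0.4684, -0.2729, 0.197]
eef_rot: [0.945, -0.327, 0.004, 0.001]
ft_force: [0.3, -0.2, -0.8]
width: 0.052
grip_force: 0.0
```

```bash
python3 bx.py -.09 0 .25 0; python3 go.py .56 .01 .25 0
```

```text
[-4.74  0.02 -5.34] 0.005922252071613343
[ 0.46836268 -0.27289571  0.19699472] 0.051984228577186646 [ 0.94  0.21 -0.56  1.7   0.12  1.26 -1.88]
[-10.26 -27.9   -5.38] 0.9037185788665103
[ 0.94  0.21 -0.56  1.7   0.12  1.26 -1.88]
```

Request:
{"fn": "carry_out", "kwargs": {"steps": [[[-3.7, 0, -13.3, 0, 0, 0], [-3.7, 0, -13.3, 0, 0, 0], [-3.7, 0, -13.3, 0, 0, 0], [-3.7, 0, -13.3, 0, 0, 0], [-3.7, 0, -13.3, 0, 0, 0], [-3.7, 0, -13.3, 0, 0, 0], [-3.7, 0, -13.3, 0, 0, 0], [-3.7, 0, -13.3, 0, 0, 0]]]}}

```text
time: 21.32
ee_pos: [0.4366, -0.249, 0.3228]
eef_rot: [0.945, -0.328, -0.001, -0.0]
ft_force: [0.1, -0.1, 0.1]
width: 0.0519
grip_force: 0.0
```

```bash
python3 - <<'E'
from h import *
import pickle
print(st()[0])
p=snap('wrist','w7.png');pickle.dump(p,open('w7.pkl','wb'))
im=cv2.imread('pics/w7.png')
B=(.501,-.2995,-.673);c,s=np.cos(B[2]),np.sin(B[2])
L=np.array([(x,y) for x,y in((-.095,.075),(.095,.075),(.095,-.075),(-.095,-.075))])
w=np.c_[L@np.array([[c,s],[-s,c]])+B[:2],[.053]*4]
u=w2px(p,w);print(u.round(1));x0,y0=int(u[:,0].min())-20,max(int(u[:,1].min())-25,0)
cr=im[y0:y0+190,x0:x0+210]
cr=cv2.resize(cr,None,fx=3.1,fy=3.1,interpolation=2);print(x0,y0,cr.shape)
cv2.imwrite('pics/c7.png',cr)
E
```

```text
[ 0.43655607 -0.24898823  0.32275624]
[[262.1 170. ]
 [255.4  22.4]
 [374.1  23.2]
 [365.7 170.6]]
235 0 (589, 651, 3)
```

View pics/c7.png

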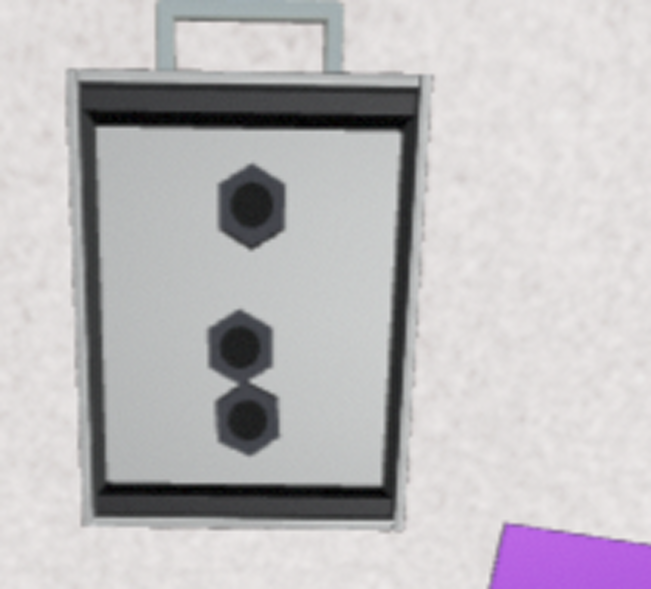

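All three nuts lie flat on the floor, at crop (252,205), (240,346), (248,420). The rim corners are at crop (68,70), (432,75), (402,531), (82,525), which I'll use to refine the box.

```bash
python3 - <<'E'
from h import *
import pickle
from scipy.optimize import least_squares
p=pickle.load(open('w7.pkl','rb'))
uv=(np.array([(82,525),(68,70),(432,75),(402,531)])+.5)/3.1+[235,0]-.5
b=px2w(p,uv,.053)
L=np.array([(-.095,.075),(.095,.075),(.095,-.075),(-.095,-.075)])
def g(x):
    c,s=np.cos(x[2]),np.sin(x[2]);return (L@np.array([[c,s],[-s,c]])*x[3]+x[:2]-b[:,:2]).ravel()
q=least_squares(g,[.51,-.29,-.7,1]);print('box',q.x.round(4),q.fun.round(4))
print(b[:,:2].mean(0))
print(rel([.56,.01,.25],np.arctan2(-.0429,-.001)))
E
```

```text
box [ 0.5014 -0.2992 -0.6845  0.9946] [-0.0001 -0.0002  0.0006  0.0002 -0.0006  0.0001  0.0002 -0.0002]
[ 0.50135471 -0.29920163]
(array([ -6.32, -27.98,   7.31]), np.float64(-0.6439897136471995))
```

```bash
sed -i 's/^B=.*;c,s/B=(.5014,-.2992,-.6845);c,s/' bx.py; grep -n '^B' bx.py; python3 go.py .615 -.05 .25 0; python3 -c "
from h import *
print(st()[1])"
```

```text
4:B=(.5014,-.2992,-.6845);c,s=np.cos(B[2]),np.sin(B[2])
[  1.71 -26.67   7.29] 0.9035008103513738
[ 0.97  0.06 -0.56  1.58  0.03  1.51 -1.83]
[[ 7.85495567e-01 -6.18863886e-01 -2.05069744e-03]
 [-6.18861879e-01 -7.85498243e-01  1.57630756e-03]
 [-2.58633905e-03  3.09158701e-05 -9.99996655e-01]]
```

Request:
{"fn": "carry_out", "kwargs": {"steps": [[[1.7, -26.7, 7, 0, 0, -2.24], [1.7, -26.7, 7, 0, 0, -2.24], [1.7, -26.7, 7, 0, 0, -2.24], [1.7, -26.7, 7, 0, 0, -2.24], [1.7, -26.7, 7, 0, 0, -2.24], [1.7, -26.7, 7, 0, 0, -2.24], [1.7, -26.7, 7, 0, 0, -2.24], [1.7, -26.7, 7, 0, 0, -2.24], [1.7, -26.7, 7, 0, 0, -2.24], [1.7, -26.7, 7, 0, 0, -2.24], [1.7, -26.7, 7, 0, 0, -2.24], [1.7, -26.7, 7, 0, 0, -2.24], [1.7, -26.7, 7, 0, 0, -2.24], [1.7, -26.7, 7, 0, 0, -2.24], [1.7, -26.7, 7, 0, 0, -2.24], [1.7, -26.7, 7, 0, 0, -2.24], [1.7, -26.7, 7, 0, 0, -2.24], [1.7, -26.7, 7, 0, 0, -2.24], [1.7, -26.7, 7, 0, 0, -2.24], [1.7, -26.7, 7, 0, 0, -2.24]]]}}

```text
time: 23.03
ee_pos: [0.6154, -0.0498, 0.2536]
eef_rot: [0.708, 0.707, -0.0, -0.001]
ft_force: [0.8, 0.4, -0.5]
width: 0.0523
grip_force: 0.0
```

```bash
python3 - <<'E'
from h import *
import pickle
e,M,s=st();print(e,M.round(3).tolist(),s['joint_positions'].round(2))
p=snap('wrist','w8.png');pickle.dump(p,open('w8.pkl','wb'))
im=cv2.imread('pics/w8.png')
u=w2px(p,[(.69,.1,.004),(.69,-.08,.004),(.55,.1,.004),(.55,-.08,.004)]);print(u.round())
x0,y0=u.min(0).astype(int)-15;x0=max(x0,0);y0=max(y0,0);print(x0,y0)
cv2.imwrite('pics/c8.png',cv2.resize(im[y0:y0+240,x0:x0+260],None,fx=2.5,fy=2.5,interpolation=2))
E
```

```text
[ 0.61543653 -0.04984491  0.25357979] [[0.002, 1.0, -0.001], [1.0, -0.002, 0.001], [0.001, -0.001, -1.0]] [ 0.74  0.49 -1.03  1.39  0.41  1.49 -0.27]
[[376.  45.]
 [369. 186.]
 [262.  45.]
 [269. 186.]]
247 29
```

View pics/c8.png

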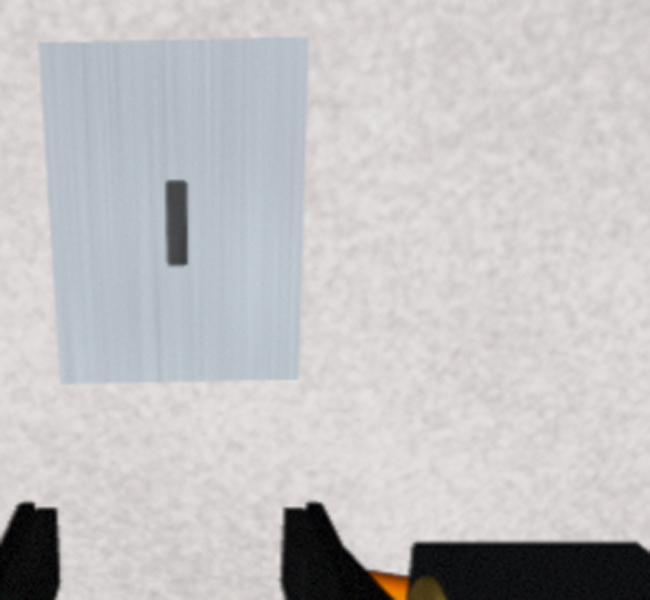

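The divider corners are at crop (40,43), (308,38), (298,380), (61,384), with the tab at (177,223).

```bash
python3 - <<'E'
from h import *
import pickle
from scipy.optimize import least_squares
p=pickle.load(open('w8.pkl','rb'))
f=lambda q:(np.array(q)+.5)/2.5+[247,29]-.5
b=px2w(p,f([(40,43),(308,38),(298,380),(61,384)]),.004)
L=np.array([(.0865,.0665),(.0865,-.0665),(-.0865,-.0665),(-.0865,.0665)])
def g(x):
    c,s=np.cos(x[2]),np.sin(x[2]);return (L@np.array([[c,s],[-s,c]])*x[3]+x[:2]-b[:,:2]).ravel()
q=least_squares(g,[.62,.01,1.57,1]);print(q.x.round(4),q.fun.round(4))
t=px2w(p,f([(177,181),(177,265),(177,223)]),.032);print(t.round(4))
y=q.x[2]-np.pi/2
for z in(.06,.009):print(rel([q.x[0],q.x[1],z],y))
E
```

```text
[0.6182 0.0132 1.5883 0.997 ] [-0.0003 -0.0004  0.0005 -0.0001  0.0001  0.0003 -0.0003  0.0002]
[[ 0.6181  0.0335  0.032 ]
 [ 0.6182 -0.0063  0.032 ]
 [ 0.6181  0.0139  0.032 ]]
(array([ 6.29,  0.28, 19.38]), np.float64(-0.019617269380230784))
(array([ 6.29,  0.29, 24.48]), np.float64(-0.019617269380230784))
```

Request:
{"fn": "carry_out", "kwargs": {"steps": [[[6.3, 0.3, 19, 0, 0, -0.02], [6.3, 0.3, 19, 0, 0, -0.02], [6.3, 0.3, 19, 0, 0, -0.02], [6.3, 0.3, 19, 0, 0, -0.02], [6.3, 0.3, 19, 0, 0, -0.02], [6.3, 0.3, 19, 0, 0, -0.02], [6.3, 0.3, 21, 0, 0, -0.02], [6.3, 0.3, 23, 0, 0, -0.02], [6.3, 0.3, 24.4, 0, 0, -0.02], [6.3, 0.3, 24.4, 0, 0, -0.02], [6.3, 0.3, 24.4, 0, 0, -0.02], [6.3, 0.3, 24.4, 0, 0, -0.02]]], "hand": -0.1}}

```text
time: 24.08
ee_pos: [0.6195, 0.0132, 0.0122]
eef_rot: [0.7, 0.715, 0.001, 0.001]
ft_force: [-0.4, 0.1, 0.2]
width: 0.0478
grip_force: 0.0
```

Request:
{"fn": "carry_out", "kwargs": {"steps": [[[0, 0, 0, 0, 0, 0], [0, 0, 0, 0, 0, 0], [0, 0, 0, 0, 0, 0], [0, 0, 0, 0, 0, 0], [0, 0, 0, 0, 0, 0], [0, 0, 0, 0, 0, 0], [0, 0, 0, 0, 0, 0], [0, 0, 0, 0, 0, 0], [0, 0, -2, 0, 0, 0], [0, 0, -5, 0, 0, 0], [0, 0, -8, 0, 0, 0], [0, 0, -10, 0, 0, 0], [0, 0, -10, 0, 0, 0], [0, 0, -10, 0, 0, 0]]], "hand": 1, "squeeze": 50}}

```text
time: 25.25
ee_pos: [0.6189, 0.0131, 0.1111]
eef_rot: [0.699, 0.715, 0.0, 0.001]
ft_force: [-0.2, 0.0, -2.8]
width: 0.0097
grip_force: 50.0
```

```bash
python3 bx.py 0 0 .11 0; python3 -c "
from h import *
print(st()[1])"
```

```text
[-30.97 -12.42   0.1 ] -0.8644692932541358
[0.61885402 0.01310774 0.11105758] 0.009653780039805278 [ 0.62  0.6  -0.98  1.57  0.52  1.25 -0.42]
[[-2.18245633e-02  9.99760834e-01  1.40109423e-03]
 [ 9.99761676e-01  2.18252794e-02 -4.97846043e-04]
 [-5.28306249e-04  1.38989505e-03 -9.99998895e-01]]
```

Request:
{"fn": "carry_out", "kwargs": {"steps": [[[-31, -12.4, 0, 0, 0, -0.4], [-31, -12.4, 0, 0, 0, -0.86], [-31, -12.4, 0, 0, 0, -0.86], [-31, -12.4, 0, 0, 0, -0.86], [-31, -12.4, 0, 0, 0, -0.86], [-31, -12.4, 0, 0, 0, -0.86], [-31, -12.4, 0, 0, 0, -0.86], [-31, -12.4, 0, 0, 0, -0.86], [-31, -12.4, 0, 0, 0, -0.86], [-31, -12.4, 0, 0, 0, -0.86], [-31, -12.4, 0, 0, 0, -0.86], [-31, -12.4, 0, 0, 0, -0.86], [-31, -12.4, 0, 0, 0, -0.86], [-31, -12.4, 0, 0, 0, -0.86], [-31, -12.4, 0, 0, 0, -0.86], [-31, -12.4, 0, 0, 0, -0.86]]]}}

```text
time: 26.58
ee_pos: [0.5016, -0.299, 0.1106]
eef_rot: [0.337, 0.941, -0.0, 0.0]
ft_force: [-0.2, -0.5, -1.7]
width: 0.0097
grip_force: 50.0
```

```bash
python3 bx.py 0 0 .11 0 0 0 .075 0; python3 - <<'E'
from h import *
import pickle
p=snap('wrist','w9.png');pickle.dump(p,open('w9.pkl','wb'));snap('scene','s9.png',(160,120,120,90),6)
E
```

```text
[-0.   -0.03  0.06] -0.0033604558580349053
[-0.   -0.03  3.56] -0.0033604558580349053
[ 0.50158404 -0.29896022  0.11056837] 0.009690891564283906 [ 1.33  0.61 -1.16  1.66  0.59  1.26  0.93]
```

View pics/w9.png

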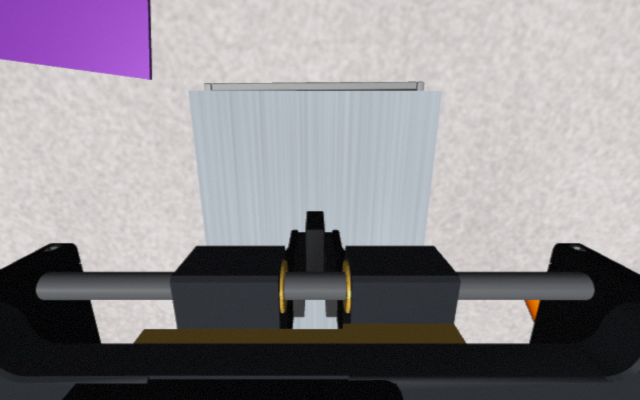

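The plate is held level and in line with the box: plate edge corners at (190,92) and (441,91), and the -x rim behind it from (205,83) to (424,83).

```bash
python3 - <<'E'
from h import *
import pickle
p=pickle.load(open('w9.pkl','rb'));B=(.5014,-.2992,-.6845);c,s=np.cos(B[2]),np.sin(B[2])
Z=np.array([[c,s],[-s,c]])
for z,q in((.104,[(190,92),(441,91)]),(.053,[(205,83),(424,83)])):print(((px2w(p,q,z)[:,:2]-B[:2])@Z.T).round(4))
E
```

```text
[[-0.0868 -0.0653]
 [-0.087   0.0666]]
[[-0.0944 -0.0742]
 [-0.094   0.0745]]
```

Request:
{"fn": "carry_out", "kwargs": {"steps": [[[0, 0, 1.5, 0, 0, 0], [0, 0, 3, 0, 0, 0], [0, 0, 4, 0, 0, 0], [0, 0, 4.6, 0, 0, 0], [0, 0, 5.0, 0, 0, 0], [0, 0, 5.3, 0, 0, 0], [0, 0, 5.5, 0, 0, 0], [0, 0, 5.7, 0, 0, 0], [0, 0, 5.8, 0, 0, 0], [0, 0, 5.8, 0, 0, 0], [0, 0, 5.8, 0, 0, 0]]]}}

```text
time: 27.6
ee_pos: [0.5015, -0.2995, 0.0528]
eef_rot: [0.338, 0.941, -0.0, 0.0]
ft_force: [0.3, -0.3, -0.6]
width: 0.0094
grip_force: 50.0
```

Request:
{"fn": "carry_out", "kwargs": {"steps": [[[0, 0, 0.1, 0, 0, 0], [0, 0, 0.2, 0, 0, 0], [0, 0, 0.2, 0, 0, 0], [0, 0, 0.2, 0, 0, 0]]]}}

```text
time: 27.93
ee_pos: [0.5016, -0.2996, 0.0515]
eef_rot: [0.338, 0.941, -0.0, 0.0]
ft_force: [-4.0, 1.2, 7.9]
width: 0.0093
grip_force: 50.0
```

Request:
{"fn": "carry_out", "kwargs": {"steps": [[[0, 0, 0, 0, 0, 0], [0, 0, 0, 0, 0, 0], [0, 0, 0, 0, 0, 0], [0, 0, 0, 0, 0, 0], [0, 0, 0, 0, 0, 0], [0, 0, -3, 0, 0, 0], [0, 0, -7, 0, 0, 0], [0, 0, -11, 0, 0, 0], [0, 0, -15, 0, 0, 0], [0, 0, -19, 0, 0, 0], [4, 0, -22, 0, 0, 0], [8, 0, -26, 0, 0, 0], [8, 0, -26, 0, 0, 0], [8, 0, -26, 0, 0, 0], [8, 0, -26, 0, 0, 0]]], "hand": -0.2}}

```text
time: 29.18
ee_pos: [0.4394, -0.2491, 0.3112]
eef_rot: [0.338, 0.941, -0.002, 0.001]
ft_force: [0.4, -1.0, -0.7]
width: 0.0524
grip_force: 0.0
```

```bash
python3 - <<'E'
from h import *
import pickle
e,M,s=st();print(e,M.round(2).tolist(),s['ft_force'])
# tool x now points to box -x ; check tab & plate
p=snap('wrist','w10.png');pickle.dump(p,open('w10.pkl','wb'))
B=(.5014,-.2992,-.6845);c,s_=np.cos(B[2]),np.sin(B[2])
print('proj tab', w2px(p,[(B[0],B[1],.073)]).round(1))
p2=snap('side','sd10.png',(330,130,110,75),7)
E
```

```text
[ 0.43939204 -0.24911085  0.31122943] [[-0.77, 0.64, 0.0], [0.64, 0.77, -0.0], [-0.0, -0.0, -1.0]] [ 0.39603229 -0.99665277 -0.71606927]
proj tab [[316.  221.8]]
```

```bash
python3 - <<'E'
from h import *
import pickle
B=(.5014,-.2992,-.6845);c,s=np.cos(B[2]),np.sin(B[2]);Z=np.array([[c,s],[-s,c]])
p=pickle.load(open('w10.pkl','rb'));im=cv2.imread('pics/w10.png')
m=(im.max(2)<100).astype(np.uint8);n,l,stt,cc=cv2.connectedComponentsWithStats(m)
for i in range(1,n):
    if 80<stt[i,4]<3000 and abs(cc[i][0]-316)<60:print(cc[i],stt[i],((px2w(p,cc[i],.071)[0,:2]-B[:2])@Z.T).round(4))
# bluish plate mask, corners
im=im.astype(int);bl=((im[...,0]-im[...,2]>10)&(im.max(2)>120)).astype(np.uint8)
n,l,stt,cc=cv2.connectedComponentsWithStats(bl)
for i in range(1,n):
    if stt[i,4]>1500:
        print(cc[i],stt[i]);ct=cv2.findContours((l==i).astype(np.uint8),0,2)[0][0]
        ap=cv2.approxPolyDP(ct,5,True)[:,0];print(ap.tolist(),((px2w(p,ap,.045)[:,:2]-B[:2])@Z.T).round(4).tolist())
E
```

```text
[316.03861789 150.22154472] [264 148 104   6 492] [-0.1009  0.0005]
[315.5 218. ] [313 203   6  31 186] [-0.005  -0.0007]
[615.74291823  17.31480492] [ 580    0   60   44 1871]
[[580, 0], [599, 27], [639, 43], [639, 0]] [[-0.2796, 0.3248], [-0.2498, 0.356], [-0.2313, 0.4117], [-0.2792, 0.397]]
[183.18286257  73.55558435] [  134     5    99   140 11577]
[[134, 5], [139, 132], [227, 144], [232, 19]] [[-0.2774, -0.2238], [-0.1234, -0.2447], [-0.1063, -0.1241], [-0.2614, -0.1039]]
[315.52528687 210.33956651] [ 269  158   94  108 9412]
[[269, 158], [274, 265], [357, 265], [362, 158]] [[-0.0863, -0.0663], [0.0844, -0.0668], [0.0849, 0.0646], [-0.0857, 0.0656]]
```

The plate's corners at height 45 mm come out at ±66 mm in y and -86/+85 mm in x, so it is seated centred and level. Now the lugs.

```bash
python3 go.py .56 .28 .25 1.38
```

```text
[24.4  48.52  5.97] -0.4993616215488563
[ 1.65  0.26 -1.41  1.58  0.26  1.52  1.12]
```

Request:
{"fn": "carry_out", "kwargs": {"steps": [[[12, 24, 3, 0, 0, -0.25], [12, 24, 3, 0, 0, -0.25], [12, 24, 3, 0, 0, -0.25], [12, 24, 3, 0, 0, -0.25], [12, 24, 3, 0, 0, -0.25], [12, 24, 3, 0, 0, -0.25], [12, 24, 3, 0, 0, -0.25], [12, 24, 3, 0, 0, -0.25]]]}}

```text
time: 29.95
ee_pos: [0.4994, 0.019, 0.2792]
eef_rot: [0.213, 0.977, 0.001, -0.001]
ft_force: [0.6, 0.6, -0.2]
width: 0.0525
grip_force: 0.0
```

```bash
python3 go.py .56 .28 .25 1.38
```

```text
[ 5.36 26.25  3.  ] -0.239149246749931
[ 1.1   0.25 -1.39  1.64  0.24  1.46  0.83]
```

Request:
{"fn": "carry_out", "kwargs": {"steps": [[[5.4, 26.3, 3, 0, 0, -0.24], [5.4, 26.3, 3, 0, 0, -0.24], [5.4, 26.3, 3, 0, 0, -0.24], [5.4, 26.3, 3, 0, 0, -0.24], [5.4, 26.3, 3, 0, 0, -0.24], [5.4, 26.3, 3, 0, 0, -0.24], [5.4, 26.3, 3, 0, 0, -0.24], [5.4, 26.3, 3, 0, 0, -0.24], [5.4, 26.3, 3, 0, 0, -0.24]]]}}

```text
time: 30.7
ee_pos: [0.5617, 0.2759, 0.248]
eef_rot: [0.097, 0.995, -0.0, -0.002]
ft_force: [-0.0, -0.4, -0.6]
width: 0.0525
grip_force: 0.0
```

```bash
python3 look2.py w11.png; python3 go.py .4969 .3557 .09 1.38 .4969 .3557 .027 1.38
```

```text
[0.56237053 0.27414174 0.24856831] [ 0.27  0.59 -1.19  1.37  0.54  1.53  0.5 ]
lug [370. 116.] 876 [ 0.4973  0.3559 -0.1961] 0.071
lug [235. 116.] 830 [ 0.4734  0.2067 -1.2582] 0.074
[ 7.98  6.73 15.87] -0.006973912522474812
[ 7.96  6.74 22.17] -0.006973912522474812
[ 0.27  0.59 -1.19  1.37  0.54  1.53  0.5 ]
```

Request:
{"fn": "carry_out", "kwargs": {"steps": [[[8, 6.75, 15.8, 0, 0, 0], [8, 6.75, 15.8, 0, 0, 0], [8, 6.75, 15.8, 0, 0, 0], [8, 6.75, 15.8, 0, 0, 0], [8, 6.75, 15.8, 0, 0, 0], [8, 6.75, 15.8, 0, 0, 0], [8, 6.75, 17.5, 0, 0, 0], [8, 6.75, 19.5, 0, 0, 0], [8, 6.75, 21, 0, 0, 0], [8, 6.75, 22, 0, 0, 0], [8, 6.75, 22, 0, 0, 0], [8, 6.75, 22, 0, 0, 0]]], "hand": 0, "squeeze": 30}}

```text
time: 31.75
ee_pos: [0.4978, 0.3554, 0.0308]
eef_rot: [0.1, 0.995, -0.0, -0.0]
ft_force: [-0.1, 0.2, 0.1]
width: 0.0434
grip_force: 0.0
```

Request:
{"fn": "carry_out", "kwargs": {"steps": [[[0, 0, 0, 0, 0, 0], [0, 0, 0, 0, 0, 0], [0, 0, 0, 0, 0, 0], [0, 0, 0, 0, 0, 0], [0, 0, 0, 0, 0, 0], [0, 0, 0, 0, 0, 0], [0, 0, -3, 0, 0, 0], [0, 0, -7, 0, 0, 0], [0, 0, -11, 0, 0, 0], [0, 0, -11, 0, 0, 0], [0, 0, -11, 0, 0, 0]]], "hand": 1}}

```text
time: 32.67
ee_pos: [0.498, 0.3569, 0.1427]
eef_rot: [0.099, 0.995, 0.001, 0.002]
ft_force: [-0.4, 0.0, -0.8]
width: 0.0218
grip_force: 30.0
```

```bash
python3 bx.py -.05 .034 .14 0
```

```text
[-10.46 -58.91   0.15] 0.48565921188496874
[0.49800656 0.35685878 0.14266484] 0.021750816511304 [ 0.13  0.63 -1.15  1.56  0.59  1.34  0.28]
```

Request:
{"fn": "carry_out", "kwargs": {"steps": [[[-10.5, -58.9, 0, 0, 0, 0.49], [-10.5, -58.9, 0, 0, 0, 0.49], [-10.5, -58.9, 0, 0, 0, 0.49], [-10.5, -58.9, 0, 0, 0, 0.49], [-10.5, -58.9, 0, 0, 0, 0.49], [-10.5, -58.9, 0, 0, 0, 0.49], [-10.5, -58.9, 0, 0, 0, 0.49], [-10.5, -58.9, 0, 0, 0, 0.49], [-10.5, -58.9, 0, 0, 0, 0.49], [-10.5, -58.9, 0, 0, 0, 0.49], [-10.5, -58.9, 0, 0, 0, 0.49], [-10.5, -58.9, 0, 0, 0, 0.49], [-10.5, -58.9, 0, 0, 0, 0.49], [-10.5, -58.9, 0, 0, 0, 0.49], [-10.5, -58.9, 0, 0, 0, 0.49], [-10.5, -58.9, 0, 0, 0, 0.49], [-10.5, -58.9, 0, 0, 0, 0.49], [-10.5, -58.9, 0, 0, 0, 0.49]]]}}

```text
time: 34.17
ee_pos: [0.4836, -0.2408, 0.1398]
eef_rot: [0.337, 0.942, 0.0, -0.001]
ft_force: [-0.1, -0.8, -1.3]
width: 0.0217
grip_force: 30.0
```

```bash
python3 bx.py -.05 .034 .053 0
```

```text
[-0.08 -0.    8.68] -0.0029808289591253256
[ 0.48362916 -0.24078444  0.13977929] 0.021684589925056084 [ 1.28  0.41 -1.09  1.75  0.39  1.22  0.97]
```

Request:
{"fn": "carry_out", "kwargs": {"steps": [[[0, 0, 3, 0, 0, 0], [0, 0, 5.5, 0, 0, 0], [0, 0, 7, 0, 0, 0], [0, 0, 8, 0, 0, 0], [0, 0, 8.4, 0, 0, 0], [0, 0, 8.6, 0, 0, 0], [0, 0, 8.7, 0, 0, 0], [0, 0, 8.7, 0, 0, 0], [0, 0, 8.7, 0, 0, 0]]]}}

```text
time: 34.92
ee_pos: [0.4844, -0.2424, 0.0544]
eef_rot: [0.338, 0.941, -0.0, 0.001]
ft_force: [0.5, -0.7, -0.2]
width: 0.022
grip_force: 30.0
```

Request:
{"fn": "carry_out", "kwargs": {"steps": [[[0, 0, 0.15, 0, 0, 0], [0, 0, 0.3, 0, 0, 0], [0, 0, 0.3, 0, 0, 0]]]}}

```text
time: 35.17
ee_pos: [0.4843, -0.2425, 0.0519]
eef_rot: [0.338, 0.941, -0.001, 0.0]
ft_force: [-5.7, 1.4, 13.8]
width: 0.0216
grip_force: 30.0
```

Request:
{"fn": "carry_out", "kwargs": {"steps": [[[0, 0, -0.15, 0, 0, 0], [0, 0, -0.15, 0, 0, 0], [0, 0, -0.15, 0, 0, 0], [0, 0, -0.15, 0, 0, 0], [0, 0, -3, 0, 0, 0], [0, 0, -7, 0, 0, 0], [0, 0, -11, 0, 0, 0], [0, 0, -15, 0, 0, 0], [0, 0, -19, 0, 0, 0], [0, 0, -19, 0, 0, 0]]], "hand": 0.22}}

```text
time: 36.0
ee_pos: [0.4869, -0.2425, 0.2478]
eef_rot: [0.337, 0.941, -0.001, 0.005]
ft_force: [1.1, 0.5, 0.1]
width: 0.0342
grip_force: 0.0
```

```bash
python3 go.py .48 .13 .24 .315
```

```text
[24.2  28.33  0.6 ] 0.567403400355899
[ 1.34  0.32 -1.15  1.6   0.3   1.4   1.04]
```

Request:
{"fn": "carry_out", "kwargs": {"steps": [[[24.2, 28.3, 0.5, 0, 0, 0.57], [24.2, 28.3, 0.5, 0, 0, 0.57], [24.2, 28.3, 0.5, 0, 0, 0.57], [24.2, 28.3, 0.5, 0, 0, 0.57], [24.2, 28.3, 0.5, 0, 0, 0.57], [24.2, 28.3, 0.5, 0, 0, 0.57], [24.2, 28.3, 0.5, 0, 0, 0.57], [24.2, 28.3, 0.5, 0, 0, 0.57], [24.2, 28.3, 0.5, 0, 0, 0.57], [24.2, 28.3, 0.5, 0, 0, 0.57], [24.2, 28.3, 0.5, 0, 0, 0.57], [24.2, 28.3, 0.5, 0, 0, 0.57]]]}}

```text
time: 37.0
ee_pos: [0.4769, 0.1299, 0.2353]
eef_rot: [0.588, 0.809, -0.0, -0.0]
ft_force: [-0.3, -1.0, 0.5]
width: 0.0339
grip_force: 0.0
```

```bash
python3 look2.py w12.png; python3 go.py .4733 .2067 .09 .313 .4733 .2067 .027 .313
```

```text
[0.47713284 0.12885412 0.23525635] [ 0.81  0.21 -1.28  1.73  0.2   1.35 -0.2 ]
lug [333. 119.] 877 [ 0.4737  0.2075 -1.2679] 0.041
[ 7.54  2.02 14.52] -0.002551714155359708
[ 7.54  2.02 20.82] -0.002551714155359708
[ 0.81  0.21 -1.28  1.73  0.2   1.35 -0.2 ]
```

Request:
{"fn": "carry_out", "kwargs": {"steps": [[[7.6, 2.1, 14.5, 0, 0, 0], [7.6, 2.1, 14.5, 0, 0, 0], [7.6, 2.1, 14.5, 0, 0, 0], [7.6, 2.1, 14.5, 0, 0, 0], [7.6, 2.1, 14.5, 0, 0, 0], [7.6, 2.1, 14.5, 0, 0, 0], [7.6, 2.1, 16.5, 0, 0, 0], [7.6, 2.1, 18.5, 0, 0, 0], [7.6, 2.1, 20, 0, 0, 0], [7.6, 2.1, 20.7, 0, 0, 0], [7.6, 2.1, 20.7, 0, 0, 0], [7.6, 2.1, 20.7, 0, 0, 0]]], "hand": 0}}

```text
time: 38.05
ee_pos: [0.4743, 0.2084, 0.0293]
eef_rot: [0.589, 0.808, 0.0, 0.0]
ft_force: [0.2, -0.2, -0.4]
width: 0.0436
grip_force: 0.0
```

Request:
{"fn": "carry_out", "kwargs": {"steps": [[[0, 0, 0, 0, 0, 0], [0, 0, 0, 0, 0, 0], [0, 0, 0, 0, 0, 0], [0, 0, 0, 0, 0, 0], [0, 0, 0, 0, 0, 0], [0, 0, 0, 0, 0, 0], [0, 0, -3, 0, 0, 0], [0, 0, -7, 0, 0, 0], [0, 0, -11, 0, 0, 0], [0, 0, -11, 0, 0, 0], [0, 0, -11, 0, 0, 0]]], "hand": 1}}

```text
time: 38.97
ee_pos: [0.4746, 0.2093, 0.1403]
eef_rot: [0.589, 0.808, 0.001, 0.001]
ft_force: [0.4, -0.5, -1.6]
width: 0.0216
grip_force: 30.0
```

```bash
python3 bx.py -.05 -.034 .14 0
```

```text
[-46.87 -18.61  -0.  ] -0.5746984696382054
[0.47464644 0.20930073 0.1402666 ] 0.021563688035800145 [ 0.5   0.39 -1.18  1.8   0.39  1.21 -0.49]
```

Request:
{"fn": "carry_out", "kwargs": {"steps": [[[-46.9, -18.6, 0, 0, 0, -0.575], [-46.9, -18.6, 0, 0, 0, -0.575], [-46.9, -18.6, 0, 0, 0, -0.575], [-46.9, -18.6, 0, 0, 0, -0.575], [-46.9, -18.6, 0, 0, 0, -0.575], [-46.9, -18.6, 0, 0, 0, -0.575], [-46.9, -18.6, 0, 0, 0, -0.575], [-46.9, -18.6, 0, 0, 0, -0.575], [-46.9, -18.6, 0, 0, 0, -0.575], [-46.9, -18.6, 0, 0, 0, -0.575], [-46.9, -18.6, 0, 0, 0, -0.575], [-46.9, -18.6, 0, 0, 0, -0.575], [-46.9, -18.6, 0, 0, 0, -0.575], [-46.9, -18.6, 0, 0, 0, -0.575], [-46.9, -18.6, 0, 0, 0, -0.575], [-46.9, -18.6, 0, 0, 0, -0.575]]]}}

```text
time: 40.3
ee_pos: [0.4402, -0.2933, 0.1374]
eef_rot: [0.335, 0.942, 0.001, -0.001]
ft_force: [0.5, 0.5, -0.5]
width: 0.0219
grip_force: 30.0
```

```bash
python3 bx.py -.05 -.034 .053 0
```

```text
[-0.13  0.01  8.44] 0.0014319140258165497
[ 0.44015583 -0.29333908  0.13743504] 0.021922485707065932 [ 1.52  0.47 -1.24  1.78  0.47  1.24  1.04]
```

Request:
{"fn": "carry_out", "kwargs": {"steps": [[[0, 0, 3, 0, 0, 0], [0, 0, 5.5, 0, 0, 0], [0, 0, 7, 0, 0, 0], [0, 0, 7.8, 0, 0, 0], [0, 0, 8.2, 0, 0, 0], [0, 0, 8.4, 0, 0, 0], [0, 0, 8.5, 0, 0, 0], [0, 0, 8.55, 0, 0, 0], [0, 0, 8.6, 0, 0, 0], [0, 0, 8.6, 0, 0, 0]]]}}

```text
time: 41.13
ee_pos: [0.4408, -0.2948, 0.053]
eef_rot: [0.335, 0.942, -0.0, 0.0]
ft_force: [-0.1, -0.2, -1.4]
width: 0.0217
grip_force: 30.0
```

Request:
{"fn": "carry_out", "kwargs": {"steps": [[[0, 0, 0.15, 0, 0, 0], [0, 0, 0.25, 0, 0, 0], [0, 0, 0.25, 0, 0, 0]]]}}

```text
time: 41.38
ee_pos: [0.4405, -0.2947, 0.05]
eef_rot: [0.335, 0.942, -0.0, 0.0]
ft_force: [0.5, -0.0, -1.3]
width: 0.0214
grip_force: 30.0
```

Request:
{"fn": "carry_out", "kwargs": {"steps": [[[0, 0, 0.1, 0, 0, 0], [0, 0, 0.15, 0, 0, 0], [0, 0, 0.15, 0, 0, 0]]]}}

```text
time: 41.63
ee_pos: [0.4406, -0.2947, 0.0499]
eef_rot: [0.335, 0.942, -0.001, -0.0]
ft_force: [-8.7, 2.2, 17.9]
width: 0.0219
grip_force: 30.0
```

Request:
{"fn": "carry_out", "kwargs": {"steps": [[[0, 0, -0.15, 0, 0, 0], [0, 0, -0.15, 0, 0, 0], [0, 0, -0.15, 0, 0, 0], [0, 0, -0.15, 0, 0, 0], [0, 0, -4, 0, 0, 0], [0, 0, -8, 0, 0, 0], [0, 0, -12, 0, 0, 0], [-4, 0, -16, 0, 0, 0], [-8, 0, -20, 0, 0, 0], [-12, 0, -24, 0, 0, 0], [-14, 3.4, -26, 0, 0, 0], [-14, 3.4, -26, 0, 0, 0], [-14, 3.4, -26, 0, 0, 0], [-14, 3.4, -26, 0, 0, 0]]], "hand": 0.22}}

```text
time: 42.8
ee_pos: [0.5728, -0.3548, 0.309]
eef_rot: [0.334, 0.943, 0.001, 0.001]
ft_force: [-0.7, -0.1, -1.1]
width: 0.0341
grip_force: 0.0
```

```bash
python3 - <<'E'
from h import *
B=(.5014,-.2992,-.6845);c,s=np.cos(B[2]),np.sin(B[2]);Z=np.array([[c,s],[-s,c]])
p=r.camera_params('wrist');im=r.camera('wrist')[:,:,::-1].copy();cv2.imwrite('pics/w13.png',im)
print(st()[0])
_,cop=masks(im);n,_,stt,cc=cv2.connectedComponentsWithStats(cop.astype(np.uint8))
for i in range(1,n):
    w=px2w(p,cc[i],.06)[0];q=(w[:2]-B[:2])@Z.T
    if abs(q[0])<.1 and abs(q[1])<.08 and stt[i,4]>150:
        x,f=fit(p,im,LUG,cc[i],.045,[-.68,2.46]);print('lug',cc[i].round(),((x[:2]-B[:2])@Z.T).round(4),x[2]-B[2],round(f,3))
bl=im.astype(int);bl=((bl[...,0]-bl[...,2]>10)&(bl.max(2)>120)).astype(np.uint8);n,l,stt,cc=cv2.connectedComponentsWithStats(bl)
for i in range(1,n):
    w=px2w(p,cc[i],.045)[0];q=(w[:2]-B[:2])@Z.T
    if stt[i,4]>300 and np.abs(q).max()<.08:
        ct=cv2.findContours((l==i).astype(np.uint8),0,2)[0][0][:,0];q=(px2w(p,ct,.045)[:,:2]-B[:2])@Z.T;print('plate',q.min(0),q.max(0),stt[i,4])
u=w2px(p,[(B[0],B[1],.05)])[0].astype(int);print(u)
y0=max(u[1]-115,0);x0=u[0]-120
cv2.imwrite('pics/c13.png',cv2.resize(im[y0:y0+200,x0:x0+240],None,fx=3,fy=3,interpolation=2))
E
```

```text
[ 0.57110808 -0.35574561  0.30789926]
lug [285.  63.] [-0.0504 -0.0363] 0.0025861467171034436 0.036
lug [339.  64.] [-0.0498  0.0322] -0.0011375425046339371 0.055
plate [-0.08799092 -0.06861503] [0.08518665 0.06582352] 11480
[313  95]
```

View pics/c13.png

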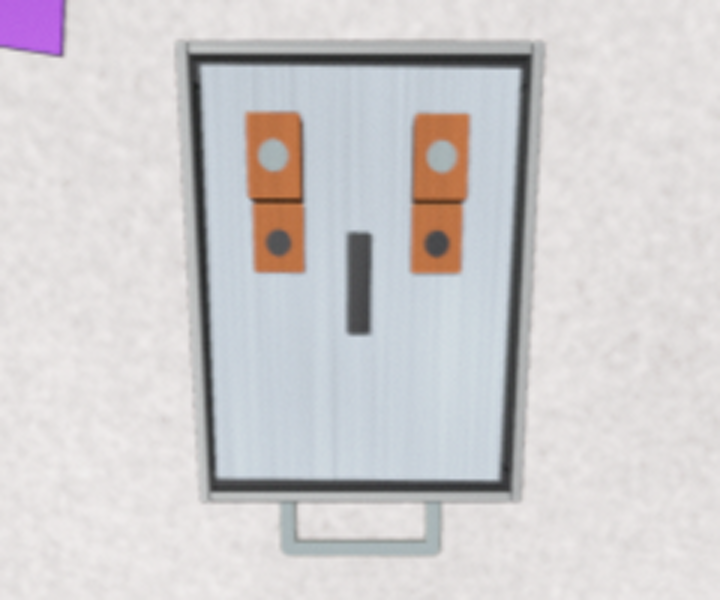

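The divider is flat and centred. Both lugs lie flat with tongues (holes at crop (278,243) and (437,243)) pointing to the handle at (360,547). The robot is clear of everything.

```bash
python3 -c "
from bench import r
print(r.close_job())"
```

```text
the job is handed in; nothing more can be done
None
```

The kit box is packed and handed in: three nuts on the floor, the divider flat on its ledges, and two lugs on it with tongues to the handle (the verdict itself was not shown).

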